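Set up the blister-card press with C-spacers, carrier and dial

ROBOT

A 7-joint arm with a two-finger parallel gripper is mounted at the origin on the work surface. World frame = base frame: x ahead of the robot, y to its left, z up, the work surface at z = 0. Lengths are in m, angles in rad, forces in N, time in s.
With the tool pointing down it reaches from about 0.4 to 0.9 m from the base axis. Payload 5.5 kg.
Tool frame: the origin (TCP) lies at the very end of the fingers, on their centre line; the grasp point (between the pads) lies 19 mm behind it (robot.grip_depth is the z of the grasp point in the tool frame, in m); z points along the fingers, y is the line along which they close (so a half turn about z gives the same grasp; the last joint's range is limited). The gripper opens to 92 mm and grips with 3 to 60 N. Pads are 19 mm wide; open, the fingers measure 130 mm over their backs; the gripper's body (75 mm by 190 mm) begins 47 mm behind the grasp point.
Start: joints at [-0.931, 0.501, -0.427, 1.55, 0.221, 1.138, -0.21], TCP at [0.239, 0.604, 0.227] pointing down, gripper open.
Joint ranges: [-2.88, 2.88], [-0.31, 2.03], [-1.54, 1.56], [0.2, 2.42], [-1.41, 4.55], [0.19, 2.02], [-2.57, 2.57]. Speed limits (rad/s): [2.57, 2.57, 3.14, 3.14, 3.14, 3.14, 3.14].

INTERFACE

Orientations are given as a unit quaternion [x, y, z, w].
In Python, from station import robot gives the robot as it stands.
- The arm moves only by the tool step_arm, never from a script. Its argument "commands" is a list of rows, each an object with "travel": the shift along the tool's x, y, z in m, a list of three; "angular": the turn, a rotation vector about the tool's x, y, z in degrees, a list of three; "fingers": the opening, from 0 (shut) to 1 (fully open). A call has 1 to 10 rows; each row is the pose to reach, as a shift and turn from the pose commanded when the call began, along the tool's axes at that moment; what a row does not reach only later rows make up. A row lasts 1/10 s, in which the tool goes at most 50 mm and 8.59 degrees, less where a joint would pass 70% of its speed; a pose out of reach is approached as far as the arm can. A call with a gripper value outside its range is refused whole. The fingers move at their own pace and stop on an object; "grip_force" is the grip in N (left out, the last holds). Time passes only in rows, so rows that repeat a pose let the fingers close. It gives the time, the measured TCP pose, the force, the opening and the grip force at its end, in the units of the state.
- robot.sense(): the state, without advancing time (a new reading comes with each control period).
- robot.get_image(name): name is "scene" or "top" or "wrist"; returns a dict with "img" (384x512x3 uint8, red, green, blue), "camera_matrix" (3x3 intrinsics, pixels), "xyz" and "attitude" of the camera in the world. Camera axes: x right, y down, z forward; pixel columns grow to the right and rows downward; lengths in m; the calibration is good to about 2 mm. A picture is of the moment at which its call begins. There is no depth.
- robot.hand_in(): hands the job in; it is judged then, once.
Trained networks look in a picture, given as the dict that the camera call returned (one of the last four; its "shot" number tells which), for a name from the list of things; names that differ only in an ending like _2 or _b are one class to them, and where a whole thing is asked for, a point or a joint stands for the part that bears it (a point fixed in the world has none). Each returns a list of dicts, best first, with "score" (0 to 1); they miss things now and then, are a little off and sometimes report something else, mostly with a low value. They report only what shows in the picture. A call takes as long as a camera call. They do not tell look-alikes from the thing itself.
- robot.recognise(picture, target): "point" ([column, row] in pixels, amid what is visible of it).
- robot.landmark_of(picture, target): "point" ([column, row] in pixels: a listed point, or the origin of a listed thing).
The state is a dict: "t": time; "joint_positions": joint angles; "dq": joint speeds; "joint_torque": joint torques, N m; "tool_pos": TCP position; "orientation": TCP orientation; "ft_force": force on the tool from outside, world axes, zero at the start; "wrist_torque": the same for the moment, N m; "opening": opening from 0.0 (shut) to 1.0 (fully open); "grip_force": force on a finger pad.
Only numpy, scipy, OpenCV 4.12 (cv2) and the standard library are available. Lean on these libraries where they do the work, as an engineer would, in place of code of your own. Each camera call takes 0.05 s, during which the arm holds its last target. There are 200 camera calls.

TASK

Set up the blister-card press: first slide every open C-shaped spacer that lies on the counter sideways through its gap onto the stop column whose cap has the same colour, so that the rod is fully home in the bore and the spacers lie flat on the foot plate or on each other. Once all of them are on, push the card carrier across the counter, without lifting or tipping it, until it lies squarely inside the yellow outline beside the press, and last of all turn the dial so that its white pointer stands at the green mark. Do not shift or knock over the bottles, vials, jar and stapler standing about.

Things in the scene. Friction and masses are not known exactly. Their poses are not given: they have to be found in the camera images.
- press: The fixed blister-card press standing on the counter, turned by its yaw. Frame: x points from the robot side to the back of the press, y to the left, z up; origin on the counter, midway between the two stop columns. A steel foot plate 8 mm thick reaches from x = -35 to +80 mm and y = -120 to +120 mm; the white housing, 70 mm tall, starts at x = +40 mm and is 240 mm wide (y), and a grey block on it reaches 120 mm high from x = +140 mm back.
- blue_column (a point): Foot of the stop column with the blue cap, on its axis on top of the foot plate (8 mm above the counter; press frame x = 0, y = +75 mm). Upright steel rod 12 mm in diameter; its bare length is 62 mm, up to the underside of the cap (28 mm in diameter, 12 mm thick, top 82 mm above the counter), so a spacer cannot be dropped over the top. Housing face is 40 mm behind the axis.
- orange_column (a point): Foot of the stop column with the orange cap; same sizes, press frame x = 0, y = -75 mm.
- loading_place (a point): Centre of the rectangle outlined in yellow tape on the counter left of the press, at press frame x = +30, y = +260 mm, its sides along the press axes. Inside the tape it measures 146 mm (x) by 121 mm (y). The tape is flat.
- carrier: Card carrier: solid grey slab 120 mm (its x) by 95 mm (its y), 26 mm tall, with a white blister card on top, 0.35 kg, loose on the counter. Origin at the centre of its underside, z up.
- dial (a joint): Angle of the dial in rad; grows clockwise seen from above (0 to 6.2). At 0 the white pointer is towards the press's -x (the robot side); the green mark is at 2.4. It stays where it is left and turns lightly (0.04 N m).
- dial_grip (a point): On the vertical dial axis, 95.5 mm above the counter, press frame x = +85, y = 0 mm: the height to grip the dial's black bar. The bar is 12 mm thick, 46 mm long along the pointer line, from 79.5 to 105.5 mm above the counter, on a skirt disc of 48 mm diameter whose top is 79.5 mm above the counter. The white pointer line is on one end of the bar only. The point turns with the dial: the pointer is along its -x.
- blue_1: Blue C-shaped spacer (may be absent), rigid plastic, 100 mm long, 16 mm thick, 0.05 kg, lying flat. Origin mid-length on its underside (lying the first way up). Along its x: the open C end is centred at x = +30 mm (outer diameter 40, bore 20 mm) with the gap facing +x, 16 mm wide at the throat and flaring to 32 mm; a straight tab 16 mm wide (y) runs back from the C to x = -50 mm, to be gripped across y at about x = -32 mm. Works either way up.
- blue_1_eye (a point): Centre of the bore of spacer blue_1, at half its thickness (8 mm); its axes are those of the spacer.
- blue_2: Blue C-shaped spacer (may be absent), rigid plastic, 100 mm long, 16 mm thick, 0.05 kg, lying flat. Origin mid-length on its underside (lying the first way up). Along its x: the open C end is centred at x = +30 mm (outer diameter 40, bore 20 mm) with the gap facing +x, 16 mm wide at the throat and flaring to 32 mm; a straight tab 16 mm wide (y) runs back from the C to x = -50 mm, to be gripped across y at about x = -32 mm. Works either way up.
- blue_2_eye (a point): Centre of the bore of spacer blue_2, at half its thickness (8 mm); its axes are those of the spacer.
- blue_3: Blue C-shaped spacer (may be absent), rigid plastic, 100 mm long, 16 mm thick, 0.05 kg, lying flat. Origin mid-length on its underside (lying the first way up). Along its x: the open C end is centred at x = +30 mm (outer diameter 40, bore 20 mm) with the gap facing +x, 16 mm wide at the throat and flaring to 32 mm; a straight tab 16 mm wide (y) runs back from the C to x = -50 mm, to be gripped across y at about x = -32 mm. Works either way up.
- blue_3_eye (a point): Centre of the bore of spacer blue_3, at half its thickness (8 mm); its axes are those of the spacer.
- orange_1: Orange C-shaped spacer (may be absent), rigid plastic, 100 mm long, 16 mm thick, 0.05 kg, lying flat. Origin mid-length on its underside (lying the first way up). Along its x: the open C end is centred at x = +30 mm (outer diameter 40, bore 20 mm) with the gap facing +x, 16 mm wide at the throat and flaring to 32 mm; a straight tab 16 mm wide (y) runs back from the C to x = -50 mm, to be gripped across y at about x = -32 mm. Works either way up.
- orange_1_eye (a point): Centre of the bore of spacer orange_1, at half its thickness (8 mm); its axes are those of the spacer.
- orange_2: Orange C-shaped spacer (may be absent), rigid plastic, 100 mm long, 16 mm thick, 0.05 kg, lying flat. Origin mid-length on its underside (lying the first way up). Along its x: the open C end is centred at x = +30 mm (outer diameter 40, bore 20 mm) with the gap facing +x, 16 mm wide at the throat and flaring to 32 mm; a straight tab 16 mm wide (y) runs back from the C to x = -50 mm, to be gripped across y at about x = -32 mm. Works either way up.
- orange_2_eye (a point): Centre of the bore of spacer orange_2, at half its thickness (8 mm); its axes are those of the spacer.
- orange_3: Orange C-shaped spacer (may be absent), rigid plastic, 100 mm long, 16 mm thick, 0.05 kg, lying flat. Origin mid-length on its underside (lying the first way up). Along its x: the open C end is centred at x = +30 mm (outer diameter 40, bore 20 mm) with the gap facing +x, 16 mm wide at the throat and flaring to 32 mm; a straight tab 16 mm wide (y) runs back from the C to x = -50 mm, to be gripped across y at about x = -32 mm. Works either way up.
- orange_3_eye (a point): Centre of the bore of spacer orange_3, at half its thickness (8 mm); its axes are those of the spacer.
- stock_bottle: Bystander: white stock bottle with a blue cap, 66 mm in diameter, 115 mm tall. Origin at the centre of its underside.
- white_bottle: Bystander: white bottle with a white cap, 54 mm in diameter, 90 mm tall. Origin at the centre of its underside.
- amber_vial: Bystander: amber vial with a white cap, 36 mm in diameter, 70 mm tall. Origin at the centre of its underside.
- ointment_jar: Bystander: squat white jar with a green cap, 56 mm in diameter, 40 mm tall. Origin at the centre of its underside.
- stapler: Bystander: red and black stapler, 130 mm long, 36 mm wide, 40 mm tall. Origin at the centre of its underside.
There are look-alikes about, which are no part of the job. Leave any turquoise look-alike of the blue_1 alone. Leave any pink look-alike of the orange_3 alone.

How it is judged:
On the way, in this order (a step that is already met when the one before it is completed fails the run):
1. every spacer is on the column of its colour, flat and at rest (horizontal distance between each of blue_1_eye, blue_2_eye, blue_3_eye and blue_column below 0.0065 m and z of blue_1_eye in the frame of press between 0.01 and 0.06 m and angle between the z axis of each of blue_1, blue_2, blue_3, orange_1, orange_2, orange_3 and the z axis of press, either way round below 0.12 rad and linear speed of each of blue_1, blue_2, blue_3, orange_1, orange_2, orange_3 below 0.02 m/s and z of blue_2_eye in the frame of press between 0.01 and 0.06 m and z of blue_3_eye in the frame of press between 0.01 and 0.06 m and horizontal distance between each of orange_1_eye, orange_2_eye, orange_3_eye and orange_column below 0.0065 m and z of orange_1_eye in the frame of press between 0.01 and 0.06 m and z of orange_2_eye in the frame of press between 0.01 and 0.06 m and z of orange_3_eye in the frame of press between 0.01 and 0.06 m), for 0.2 s.
2. the card carrier lies squarely inside the yellow outline (x of carrier in the frame of loading_place between -0.015 and 0.015 m and y of carrier in the frame of loading_place between -0.015 and 0.015 m and angle between the x axis of carrier and the x axis of press, either way round below 0.2 rad and angle between carrier's own z axis and vertical below 0.1 rad and linear speed of carrier below 0.02 m/s), for 0.2 s.
3. the dial points to the green mark (value of joint dial between 2.28 and 2.52 rad), for 0.2 s.
At the end, for the whole second after the job is handed in: Each spacer present: bore within 6.5 mm of the axis of its colour's column, below the cap, flat within 0.12 rad, at rest. Carrier: within 15 mm of the outline's centre along each side, square within 0.2 rad, flat, at rest. Dial: 2.4 within 0.12 rad (all of step 1 and all of step 2 and all of step 3); the robot touches nothing.
It fails at once if a bystander (bottle, vial, jar or stapler) is pushed more than 4 cm or knocked over (distance of any of stock_bottle, white_bottle, amber_vial, ointment_jar, stapler from where it was at the start of the episode above 0.04 m or angle between any of stock_bottle, white_bottle, amber_vial, ointment_jar, stapler's own z axis and vertical above 0.6 rad).
It fails at once if the card carrier is lifted off the counter or tipped (height (world z) of carrier above 0.03 m or angle between carrier's own z axis and vertical above 0.5 rad).
Of blue_1, blue_2, blue_3, orange_1, orange_2, orange_3 only 3 to 5 are there at a start; the rules pass over those that are not, and their reading is None.
At some moment in a run one of carrier may be knocked a few centimetres aside while the robot is not near it.
Once in a run the grip may slacken for a moment while it holds something.
It also fails if it takes over 210 s, if anything falls off the work surface, if the arm or the gripper's body presses on something with over 40 N, if the wrist force passes 120 N, or if a joint passes its speed limit or range.

## Working session

There is one attempt and no reset: what is moved stays moved. The work goes in short steps, Python scripts to look and compute and a tool call to move; the robot and the scene stay as the last step left them, time stands still between calls to the robot, and variables do not carry over. Pictures are saved under pics/ and viewed, at most 21 in all, crops included, and the job is handed in when it is done.

Besides the shell and the picture viewer there is one more tool, called after "Emit:" as name(argument=value, ...) on one line, values as JSON. step_arm: Moves the arm, as the interface text tells. Its arguments: {"type":"object","properties":{"commands":{"type":"array"},"grip_force":{"type":"number"}},"required":["commands"]}

```bash
ls; mkdir -p pics
cat > h.py <<'E'
import numpy as np, cv2
from scipy.spatial.transform import Rotation as R
from station import robot
def shot(n,save=None):
    p=robot.get_image(n)
    if save: cv2.imwrite('pics/'+save,p['img'][:,:,::-1])
    return p
def Rc(p):
    a=np.array(p['attitude'],float)
    return a if a.shape==(3,3) else R.from_quat(a).as_matrix()
def w(p,px,z):
    K=np.array(p['camera_matrix']);d=Rc(p)@np.linalg.solve(K,[px[0],px[1],1.]);c=np.array(p['xyz'])
    return c+d*(z-c[2])/d[2]
def proj(p,X):
    K=np.array(p['camera_matrix']);v=K@(Rc(p).T@(np.array(X)-p['xyz']));return v[:2]/v[2]
E
python3 - <<'E'
from h import *
a=shot('top','top0.png');b=shot('scene','scene0.png')
for p in(a,b): print(p['xyz'],p['attitude'],p['camera_matrix'])
for n,z in [('press',0),('blue_column',.008),('orange_column',.008),('loading_place',0),('carrier',0),('dial_grip',.0955),('blue_1',0),('blue_1_eye',.008),('orange_1',0),('orange_1_eye',.008),('stock_bottle',0),('white_bottle',0),('amber_vial',0),('ointment_jar',0),('stapler',0)]:
    for d in robot.landmark_of(a,n): print(n,round(d['score'],2),np.round(d['point']),w(a,d['point'],z).round(3))
im=a['img'][:,:,::-1]
cv2.imwrite('pics/top0b.png',cv2.resize(im,(800,600),interpolation=cv2.INTER_CUBIC))
print(robot.sense())
E
```

```text
pics
[ 0.28239397 -0.06131796  1.4048665 ] [ 0.7083452  -0.69987602  0.06332057 -0.06641633] [[494.15853718   0.         264.43022273]
 [  0.         494.15853718 194.51438446]
 [  0.           0.           1.        ]]
[ 1.19324409 -0.10518886  1.01598592] [ 0.69361018  0.65521133 -0.21119428 -0.21213203] [[414.18470643   0.         254.58248712]
 [  0.         414.18470643 195.15704711]
 [  0.           0.           1.        ]]
press 0.83 [321. 210.] [ 0.5   -0.216  0.   ]
press 0.74 [173. 174.] [0.603 0.215 0.   ]
blue_column 0.79 [297. 210.] [ 0.498 -0.147  0.008]
blue_column 0.75 [223. 218.] [0.474 0.064 0.008]
orange_column 0.79 [351. 210.] [ 0.5   -0.302  0.008]
orange_column 0.35 [177. 172.] [0.604 0.201 0.008]
loading_place 0.53 [328. 176.] [ 0.601 -0.237  0.   ]
loading_place 0.41 [224. 167.] [0.623 0.067 0.   ]
carrier 0.74 [112. 199.] [0.524 0.387 0.   ]
dial_grip 0.78 [329. 176.] [ 0.579 -0.229  0.095]
blue_1 0.76 [245. 130.] [0.738 0.008 0.   ]
blue_1 0.67 [136. 142.] [0.695 0.329 0.   ]
blue_1 0.64 [217. 176.] [0.597 0.084 0.   ]
blue_1 0.5 [172. 222.] [0.462 0.21  0.
[... 691 characters left out ...]
ositions': array([-0.93076052,  0.50084963, -0.42701216,  1.55038602,  0.22080695,
        1.13831327, -0.21031266]), 'dq': array([ 0.00071893, -0.00026872,  0.00291562, -0.0014074 , -0.00072659,
        0.00054393, -0.00095144]), 'joint_torque': array([ 1.44737310e-04, -5.66412735e+01, -5.80990165e+00, -2.79502738e+01,
       -6.66024699e-02,  2.05745548e-02,  2.01517275e-05]), 'tool_pos': array([0.23915331, 0.6044153 , 0.22676718]), 'orientation': array([ 1.87291680e-01,  9.82304345e-01,  3.55097996e-05, -3.90019309e-06]), 'ft_force': array([-0.17951122, -0.09360309,  0.86453621]), 'wrist_torque': array([0.00400741, 0.00830693, 0.01160015]), 'grip_force': 0.0, 'opening': 0.998636061966755}
```

View pics/top0b.png

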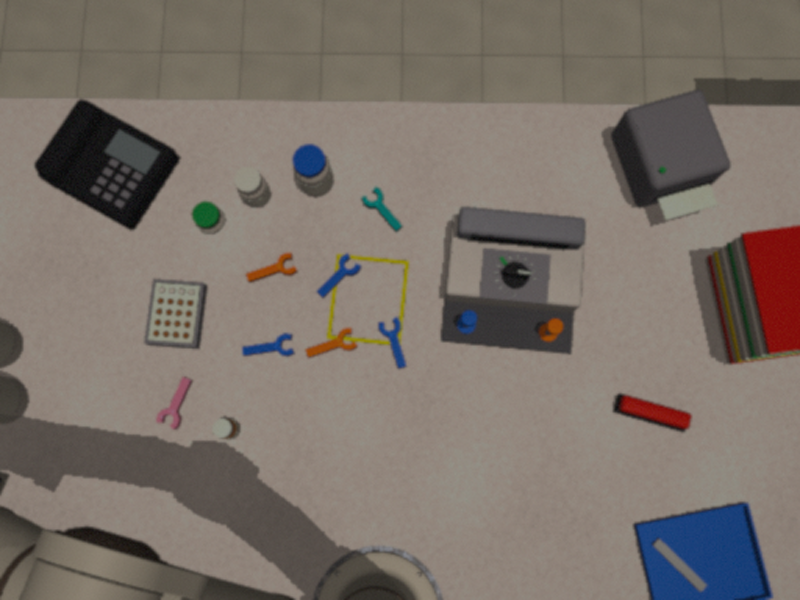

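View pics/scene0.png

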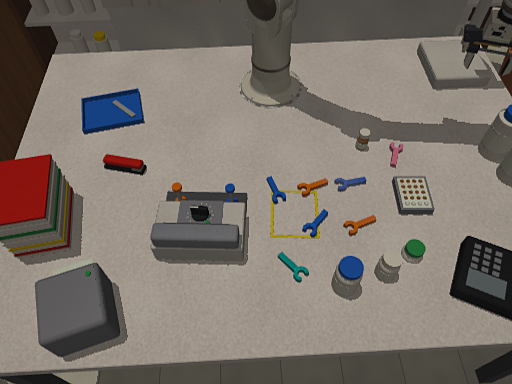

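```bash
cat >> h.py <<'E'
def blobs(p,z=.012,amin=60):
    hsv=cv2.cvtColor(p['img'],cv2.COLOR_RGB2HSV);out=[]
    for name,lo,hi in[('blue',(100,90,40),(125,255,255)),('orange',(5,130,60),(16,255,255)),('turq',(80,90,40),(99,255,255)),('pink',(160,60,60),(176,255,255))]:
        n,L,st,_=cv2.connectedComponentsWithStats(cv2.inRange(hsv,lo,hi))
        for i in range(1,n):
            if st[i,4]<amin: continue
            v,u=np.where(L==i)
            K=np.array(p['camera_matrix']);d=np.c_[u,v,np.ones(len(u))]@np.linalg.inv(K).T@Rc(p).T
            X=(np.array(p['xyz'])+d*((z-p['xyz'][2])/d[:,2])[:,None])[:,:2]
            m=X.mean(0);a=np.linalg.svd(X-m,full_matrices=False)[2][0]
            s=(X-m)@a;t=(X-m)@[-a[1],a[0]];mid=(s.min()+s.max())/2
            wd=lambda k:np.ptp(t[k]) if k.any() else 0
            if wd(s<mid-.01)>wd(s>mid+.01): a=-a;s=-s;mid=-mid
            if np.ptp(s)<.15: out.append((name,st[i,4],(m+a*mid).round(4),round(float(np.degrees(np.arctan2(a[1],a[0]))),1),round(float(np.ptp(s)),3),(u.mean().round(),v.mean().round()),np.median(p['img'][v,u],axis=0)))
    return out
def go(x,y,z,yaw,s=None):
    "shift/turn in tool axes to reach world pos, tool down, tool x at yaw deg"
    s=s or robot.sense();T=R.from_quat(s['orientation'])
    G=R.from_matrix(np.c_[[np.cos(np.radians(yaw)),np.sin(np.radians(yaw)),0],[np.sin(np.radians(yaw)),-np.cos(np.radians(yaw)),0],[0,0,-1]])
    return T.inv().apply(np.array([x,y,z])-s['tool_pos']).round(4),(T.inv()*G).as_rotvec(degrees=True).round(1)
E
python3 - <<'E'
from h import *
a=shot('top')
for b in blobs(a): print(*b)
im=cv2.resize(a['img'][140:240,130:270,::-1],(800,571),interpolation=cv2.INTER_CUBIC);cv2.imwrite('pics/c1.png',im)
q=shot('wrist','wrist0.png');print(q['xyz'],Rc(q))
# press: caps at z=.082
hsv=cv2.cvtColor(a['img'],cv2.COLOR_RGB2HSV)
E
```

```text
blue 328 [0.8174 0.1489] -163.0 0.063 (np.float64(197.0), np.float64(102.0)) [ 18.  59. 120.]
blue 185 [0.5905 0.0889] -43.6 0.086 (np.float64(216.0), np.float64(177.0)) [ 30.  63. 122.]
blue 164 [ 0.5102 -0.152 ] 159.4 0.046 (np.float64(299.0), np.float64(206.0)) [ 26.   60.  113.5]
blue 175 [ 0.4686 -0.0201] 17.5 0.088 (np.float64(252.0), np.float64(218.0)) [ 34.  67. 125.]
blue 189 [0.459  0.2118] -80.4 0.09 (np.float64(172.0), np.float64(222.0)) [ 29.  64. 123.]
orange 210 [0.6031 0.2126] -69.6 0.09 (np.float64(174.0), np.float64(172.0)) [148.  70.  10.]
orange 169 [ 0.4976 -0.3052] 131.7 0.049 (np.float64(352.0), np.float64(211.0)) [130.  65.  10.]
orange 200 [0.464  0.0975] -70.4 0.089 (np.float64(212.0), np.float64(220.0)) [147.  74.  10.]
turq 182 [0.7201 0.0055] 39.8 0.088 (np.float64(244.0), np.float64(134.0)) [ 11. 106. 100.]
pink 228 [0.3589 0.3701] 158.7 0.09 (np.float64(112.0), np.float64(258.0)) [146.5  84.  101. ]
[0.17919562 0.62963386 0.38513932] [[ 3.68180346e-01  9.01564774e-01  2.27209577e-01]
 [ 9.29754375e-01 -3.56967759e-01 -9.01710668e-02]
 [-1.88563925e-04  2.44448312e-01 -9.69662306e-01]]
```

View pics/c1.png

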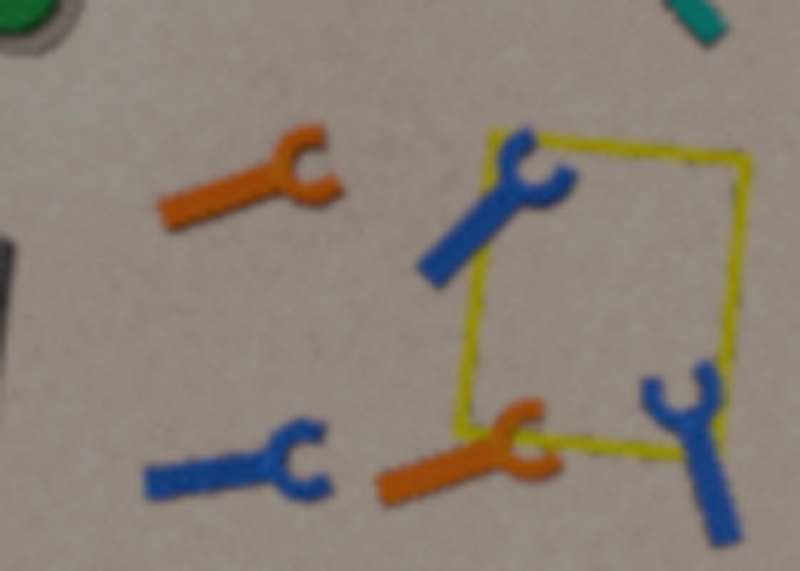

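Run:
```python
from h import *
print(go(.44,-.03,.18,197.5))
```

```text
(array([-0.4202, -0.516 ,  0.0467]), array([  0. ,  -0. , -39.1]))
```

Emit:
step_arm(commands=[{"travel":[-0.21,-0.258,0.02],"angular":[0,0,-20],"fingers":0.5},{"travel":[-0.21,-0.258,0.02],"angular":[0,0,-20],"fingers":0.5},{"travel":[-0.21,-0.258,0.02],"angular":[0,0,-20],"fingers":0.5},{"travel":[-0.21,-0.258,0.02],"angular":[0,0,-20],"fingers":0.5},{"travel":[-0.21,-0.258,0.02],"angular":[0,0,-20],"fingers":0.5},{"travel":[-0.21,-0.258,0.02],"angular":[0,0,-20],"fingers":0.5},{"travel":[-0.21,-0.258,0.02],"angular":[0,0,-20],"fingers":0.5},{"travel":[-0.21,-0.258,0.02],"angular":[0,0,-20],"fingers":0.5},{"travel":[-0.21,-0.258,0.02],"angular":[0,0,-20],"fingers":0.5},{"travel":[-0.21,-0.258,0.02],"angular":[0,0,-20],"fingers":0.5}])

```text
t: 1.95
tool_pos: [0.3393, 0.2886, 0.2071]
orientation: [0.013, 1.0, 0.001, 0.0]
ft_force: [-0.6, 0.2, 0.1]
opening: 0.498
grip_force: 0.0
```

Run:
```python
from h import *
print(go(.44,-.03,.18,197.5), robot.sense()['opening'])
```

```text
(array([-0.109 , -0.3159,  0.0268]), array([  0.1,   0. , -19. ])) 0.4978477080217884
```

Emit:
step_arm(commands=[{"travel":[-0.109,-0.316,0.027],"angular":[0,0,-19],"fingers":0.5},{"travel":[-0.109,-0.316,0.027],"angular":[0,0,-19],"fingers":0.5},{"travel":[-0.109,-0.316,0.027],"angular":[0,0,-19],"fingers":0.5},{"travel":[-0.109,-0.316,0.027],"angular":[0,0,-19],"fingers":0.5},{"travel":[-0.109,-0.316,0.027],"angular":[0,0,-19],"fingers":0.5},{"travel":[-0.109,-0.316,0.027],"angular":[0,0,-19],"fingers":0.5},{"travel":[-0.109,-0.316,0.027],"angular":[0,0,-19],"fingers":0.5},{"travel":[-0.109,-0.316,0.027],"angular":[0,0,-19],"fingers":0.5},{"travel":[-0.109,-0.316,0.027],"angular":[0,0,-19],"fingers":0.5},{"travel":[-0.109,-0.316,0.027],"angular":[0,0,-19],"fingers":0.5}])

```text
t: 2.95
tool_pos: [0.4397, -0.0294, 0.1796]
orientation: [-0.153, 0.988, 0.001, -0.0]
ft_force: [-0.6, 0.8, -0.2]
opening: 0.499
grip_force: 0.0
```

Run:
```python
from h import *
q=shot('wrist','w1.png')
for b in blobs(q,z=.016,amin=300): print(*b)
s=robot.sense();print(s['tool_pos'],s['orientation'],s['joint_positions'])
```

```text
blue 1015 [ 0.4704 -0.0217] 18.1 0.089 (np.float64(255.0), np.float64(206.0)) [ 48.  71. 128.]
blue 448 [ 0.505  -0.1476] -126.6 0.034 (np.float64(148.0), np.float64(200.0)) [ 36.   89.  158.5]
orange 504 [ 0.4932 -0.2934] 24.7 0.034 (np.float64(28.0), np.float64(154.0)) [172.5  93.   18. ]
[ 0.43965542 -0.02919446  0.17965955] [-1.53281703e-01  9.88182439e-01  4.21768103e-04 -9.79600687e-05] [ 0.14394255  0.16216025 -0.15036228  2.10694346  0.03046965  0.87483508
  1.85455101]
```

View pics/w1.png

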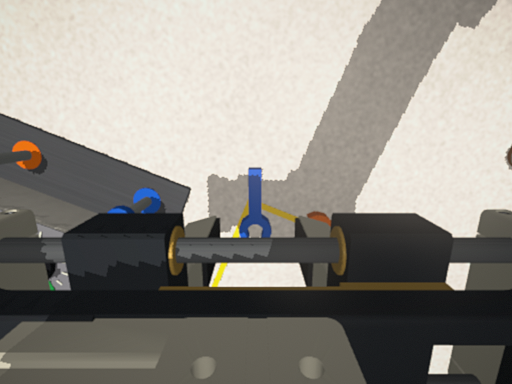

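```bash
cat > pr.py <<'E'
from h import *
def caps(p,z=.079):
    r={}
    for b in blobs(p,z=z,amin=100):
        if b[1]<900 and np.linalg.norm(b[2]-[.49,-.22])<.14 and b[4]<.06: r[b[0]]=(b[2],b[4],b[5])
    return r
E
python3 - <<'E'
from pr import *
t=shot('top');q=shot('wrist')
for p in(t,q):
    c=caps(p);print(c)
    d=c['blue'][0]-c['orange'][0];print(np.linalg.norm(d),np.degrees(np.arctan2(-d[0],d[1])),(c['blue'][0]+c['orange'][0])/2)
# landmark feet
for n in('blue_column','orange_column'): print(n,[(d['score'],w(t,d['point'],.008)) for d in robot.landmark_of(t,n)][:1],[(d['score'],w(q,d['point'],.008)) for d in robot.landmark_of(q,n)][:1])
print(go(.445,-.030,.003,198))
E
```

```text
{'blue': (array([ 0.4992, -0.1477]), 0.044, (np.float64(299.0), np.float64(206.0))), 'orange': (array([ 0.4873, -0.2934]), 0.047, (np.float64(352.0), np.float64(211.0)))}
0.14618515656522724 -4.669250047104978 [ 0.49325 -0.22055]
{'blue': (array([ 0.4992, -0.1524]), 0.027, (np.float64(121.0), np.float64(210.0))), 'orange': (array([ 0.4707, -0.2455]), 0.027, (np.float64(28.0), np.float64(154.0)))}
0.09736457261242405 -17.02052561151984 [ 0.48495 -0.19895]
blue_column [(0.58, array([ 0.50203835, -0.14519121,  0.008     ]))] [(0.67, array([ 0.51036813, -0.15063412,  0.008     ]))]
orange_column [(0.58, array([ 0.49839992, -0.30196399,  0.008     ]))] [(0.8, array([ 0.49711643, -0.30379463,  0.008     ]))]
(array([-0.0053, -0.0008,  0.1768]), array([ 0. ,  0. , -0.5]))
```

Emit:
step_arm(commands=[{"travel":[-0.0053,-0.0008,0.05],"angular":[0,0,-0.5],"fingers":0.5},{"travel":[-0.0053,-0.0008,0.1],"angular":[0,0,-0.5],"fingers":0.5},{"travel":[-0.0053,-0.0008,0.14],"angular":[0,0,-0.5],"fingers":0.5},{"travel":[-0.0053,-0.0008,0.165],"angular":[0,0,-0.5],"fingers":0.5},{"travel":[-0.0053,-0.0008,0.176],"angular":[0,0,-0.5],"fingers":0.5},{"travel":[-0.0053,-0.0008,0.176],"angular":[0,0,-0.5],"fingers":0.5},{"travel":[-0.0053,-0.0008,0.176],"angular":[0,0,-0.5],"fingers":0.0},{"travel":[-0.0053,-0.0008,0.176],"angular":[0,0,-0.5],"fingers":0.0},{"travel":[-0.0053,-0.0008,0.176],"angular":[0,0,-0.5],"fingers":0.0},{"travel":[-0.0053,-0.0008,0.176],"angular":[0,0,-0.5],"fingers":0.0}], grip_force=30)

```text
t: 4.3
tool_pos: [0.4459, -0.0309, 0.0047]
orientation: [-0.156, 0.988, -0.0, 0.001]
ft_force: [-0.3, -0.5, -0.1]
opening: 0.201
grip_force: 0.0
```

Emit:
step_arm(commands=[{"travel":[0,0,-0.03],"angular":[0,0,0],"fingers":0.0},{"travel":[0,0,-0.08],"angular":[0,0,0],"fingers":0.0},{"travel":[0,0,-0.11],"angular":[0,0,0],"fingers":0.0},{"travel":[0,0,-0.11],"angular":[0,0,0],"fingers":0.0},{"travel":[0,0,-0.11],"angular":[0,0,0],"fingers":0.0}])

```text
t: 4.8
tool_pos: [0.4455, -0.031, 0.1145]
orientation: [-0.156, 0.988, -0.0, 0.001]
ft_force: [-0.7, -0.8, -1.4]
opening: 0.165
grip_force: 30.0
```

Run:
```python
from h import *
print(robot.sense()['opening'],robot.sense()['grip_force'])
print(go(.38,-.17,.13,175))
```

```text
0.16455120513648172 29.993550181388855
(array([ 0.105 , -0.1122, -0.0156]), array([-0. ,  0.1, 22.9]))
```

Emit:
step_arm(commands=[{"travel":[0,0,0.05],"angular":[0,0,0],"fingers":0.0},{"travel":[0,0,0.09],"angular":[0,0,0],"fingers":0.0},{"travel":[0,0,0.105],"angular":[0,0,0],"fingers":0.0},{"travel":[0,0,0.108],"angular":[0,0,0],"fingers":0.0},{"travel":[0,0,0.11],"angular":[0,0,0],"fingers":0.0},{"travel":[0,0,0.11],"angular":[0,0,0],"fingers":0.3},{"travel":[0,0,0.11],"angular":[0,0,0],"fingers":0.3},{"travel":[0,0,0.11],"angular":[0,0,0],"fingers":0.3},{"travel":[0,0,0.112],"angular":[0,0,0],"fingers":0.3},{"travel":[0,0,0.112],"angular":[0,0,0],"fingers":0.0}])

```text
t: 5.8
tool_pos: [0.4445, -0.0308, 0.0011]
orientation: [-0.156, 0.988, 0.0, -0.001]
ft_force: [-0.0, 0.3, -0.1]
opening: 0.252
grip_force: 0.0
```

Emit:
step_arm(commands=[{"travel":[0,0,0],"angular":[0,0,0],"fingers":0.0},{"travel":[0,0,0],"angular":[0,0,0],"fingers":0.0},{"travel":[0,0,0],"angular":[0,0,0],"fingers":0.0},{"travel":[0,0,0],"angular":[0,0,0],"fingers":0.0},{"travel":[0,0,0],"angular":[0,0,0],"fingers":0.0},{"travel":[0,0,-0.03],"angular":[0,0,0],"fingers":0.0},{"travel":[0,0,-0.08],"angular":[0,0,0],"fingers":0.0},{"travel":[0,0,-0.13],"angular":[0,0,0],"fingers":0.0},{"travel":[0,0,-0.15],"angular":[0,0,0],"fingers":0.0},{"travel":[0,0,-0.15],"angular":[0,0,0],"fingers":0.0}])

```text
t: 6.8
tool_pos: [0.4478, -0.031, 0.1552]
orientation: [-0.156, 0.988, -0.001, 0.004]
ft_force: [0.3, 0.2, -1.1]
opening: 0.171
grip_force: 29.9
```

Emit:
step_arm(commands=[{"travel":[0.105,-0.112,0.01],"angular":[0,0,22.9],"fingers":0.0},{"travel":[0.105,-0.112,0.01],"angular":[0,0,22.9],"fingers":0.0},{"travel":[0.105,-0.112,0.01],"angular":[0,0,22.9],"fingers":0.0},{"travel":[0.105,-0.112,0.01],"angular":[0,0,22.9],"fingers":0.0},{"travel":[0.105,-0.112,0.01],"angular":[0,0,22.9],"fingers":0.0},{"travel":[0.105,-0.112,0.01],"angular":[0,0,22.9],"fingers":0.0}])

```text
t: 7.4
tool_pos: [0.3796, -0.1685, 0.141]
orientation: [0.043, 0.999, 0.0, -0.001]
ft_force: [-0.7, 0.2, -0.4]
opening: 0.172
grip_force: 29.9
```

Run:
```python
from h import *
s=robot.sense();print(s['opening'],s['grip_force'],s['tool_pos'])
q=shot('wrist','w2.png');t=shot('top','t2.png')
for n in('blue_column','orange_column','press'): print(n,[(d['score'],d['point'],w(q,d['point'],0 if n=='press' else .008)) for d in robot.landmark_of(q,n)][:2])
for n in('blue_column','orange_column','press'): print(n,[(d['score'],d['point'],w(t,d['point'],0 if n=='press' else .008)) for d in robot.landmark_of(t,n)][:2])
cv2.imwrite('pics/t2c.png',np.hstack([cv2.resize(t['img'][155:230,280:380,::-1],(512,384),interpolation=cv2.INTER_CUBIC)[:, :400],cv2.resize(q['img'][:,:,::-1],(400,300)).copy() if 0 else q['img'][:,:400,::-1]]))
```

```text
0.17153927157809956 29.94641125202179 [ 0.37957884 -0.16853484  0.14104323]
blue_column [(0.97, [279.7, 290.0], array([ 0.51241962, -0.15109495,  0.008     ])), (0.41, [257.9, 273.1], array([ 0.48745665, -0.17544842,  0.008     ]))]
orange_column []
press []
blue_column [(0.78, [297.2, 208.3], array([ 0.50293683, -0.14776377,  0.008     ]))]
orange_column [(0.89, [351.5, 212.1], array([ 0.49379078, -0.30272869,  0.008     ]))]
press [(0.97, [322.0, 209.4], array([ 0.50184236, -0.21952553,  0.        ]))]
```

View pics/t2c.png

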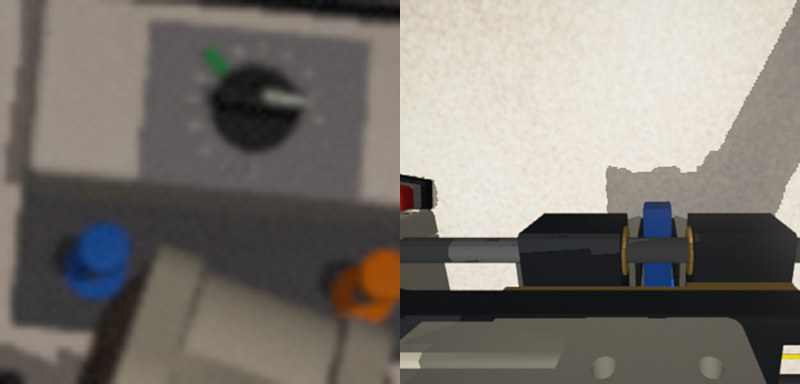

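Run:
```python
from h import *
print(go(.60,-.22,.25,175))
```

```text
(array([-0.2238, -0.0317, -0.1083]), array([0. , 0. , 0.1]))
```

Emit:
step_arm(commands=[{"travel":[0,0,-0.05],"angular":[0,0,0],"fingers":0.0},{"travel":[0,0,-0.1],"angular":[0,0,0],"fingers":0.0},{"travel":[-0.22,-0.03,-0.11],"angular":[0,0,0],"fingers":0.0},{"travel":[-0.22,-0.03,-0.11],"angular":[0,0,0],"fingers":0.0},{"travel":[-0.22,-0.03,-0.11],"angular":[0,0,0],"fingers":0.0},{"travel":[-0.22,-0.03,-0.11],"angular":[0,0,0],"fingers":0.0},{"travel":[-0.22,-0.03,-0.11],"angular":[0,0,0],"fingers":0.0},{"travel":[-0.22,-0.03,-0.11],"angular":[0,0,0],"fingers":0.0},{"travel":[-0.22,-0.03,-0.11],"angular":[0,0,0],"fingers":0.0},{"travel":[-0.22,-0.03,-0.11],"angular":[0,0,0],"fingers":0.0}])

```text
t: 8.8
tool_pos: [0.5949, -0.2185, 0.2513]
orientation: [0.044, 0.999, 0.0, -0.001]
ft_force: [-0.1, -0.5, -0.5]
opening: 0.174
grip_force: 29.9
```

Run:
```python
from h import *
q=shot('wrist','w3.png')
for n in('blue_column','orange_column'): print(n,[(d['score'],d['point'],w(q,d['point'],.008)) for d in robot.landmark_of(q,n)][:2])
for b in blobs(q,.008,200): print(*b)
```

```text
blue_column [(0.7, [301.1, 105.7], array([ 0.51180985, -0.14781864,  0.008     ]))]
orange_column [(0.92, [188.6, 105.3], array([ 0.49744848, -0.30534167,  0.008     ]))]
blue 743 [ 0.5074 -0.1447] -71.3 0.048 (np.float64(303.0), np.float64(102.0)) [ 68. 115. 213.]
blue 990 [0.5945 0.0924] -39.8 0.093 (np.float64(469.0), np.float64(149.0)) [ 71. 107. 202.]
blue 1026 [ 0.6749 -0.2247] -4.2 0.059 (np.float64(257.0), np.float64(220.0)) [ 29.  62. 124.]
blue 636 [ 0.7696 -0.2319] 179.8 0.047 (np.float64(257.0), np.float64(274.0)) [ 23.  60. 124.]
orange 1122 [0.4693 0.0935] -70.4 0.091 (np.float64(475.0), np.float64(58.0)) [228. 109.  31.]
orange 803 [ 0.4927 -0.3107] 69.0 0.055 (np.float64(184.0), np.float64(102.0)) [240. 138.  55.]
turq 273 [ 0.708  -0.0079] -135.5 0.056 (np.float64(395.0), np.float64(227.0)) [ 63. 179. 168.]
```

View pics/w3.png

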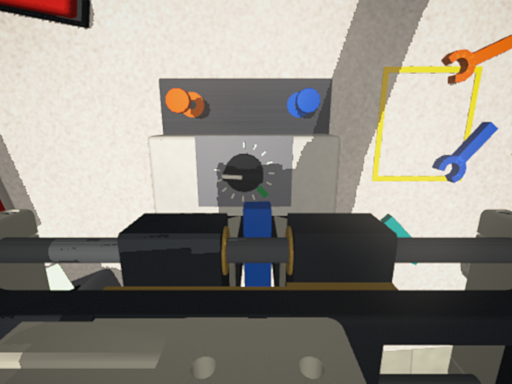

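Run:
```python
from h import *
from scipy.optimize import least_squares
import json
q=shot('wrist')
pts=[((0,-.075,.082),(177,99.5)),((0,.075,.082),(308,99.5)),((-.035,.12,.008),(331,78.5)),((-.035,-.12,.008),(161,78.5)),((.04,.12,.07),(339,137)),((.04,-.12,.07),(150,137))]
P=lambda x:[proj(q,np.array([x[0],x[1],0])+R.from_euler('z',x[2]).apply(a)) for a,_ in pts]
r=least_squares(lambda x:(np.array(P(x))-[b for _,b in pts]).ravel(),[.5,-.22,-.08])
x=r.x;print(x,np.degrees(x[2]));print((np.array(P(x))-[b for _,b in pts]).round(1))
json.dump(list(x),open('press.json','w'))
W=lambda a:(x[:2]+R.from_euler('z',x[2]).as_matrix()[:2,:2]@a).round(4)
print('blue',W([0,.075]),'orange',W([0,-.075]),'load',W([.03,.26]),'dial',W([.085,0]))
# tape check
for a in[(-.073,.0605),(.073,.0605),(-.073,-.0605),(.073,-.0605)]: print(proj(q,[*W(np.array([.03,.26])+a),0]).round())
```

```text
[ 0.50480857 -0.22546808 -0.08724689] -4.998878486444081
[[ 0.7  1.4]
 [ 0.7  1.3]
 [ 1.7 -0.1]
 [-2.6 -0. ]
 [ 3.2 -1. ]
 [-4.  -0.9]]
blue [ 0.5113 -0.1508] orange [ 0.4983 -0.3002] load [0.5573 0.0309] dial [ 0.5895 -0.2329]
[475.  73.]
[456. 176.]
[388.  73.]
[377. 176.]
```

```bash
cat >> h.py <<'E'
import json
X=np.array(json.load(open('press.json')))if __import__('os').path.exists('press.json')else None
def W(a): return X[:2]+R.from_euler('z',X[2]).as_matrix()[:2,:2]@np.array(a)
def tabend(q,dz=.014):
    "distance from TCP to tab end along tool x, and tab centre along tool y"
    s=robot.sense();hsv=cv2.cvtColor(q['img'],cv2.COLOR_RGB2HSV);o=[]
    for lo,hi in[((100,90,40),(125,255,255)),((5,130,60),(16,255,255))]:
        m=cv2.inRange(hsv,lo,hi)[150:225,225:290]
        v,u=np.where(m)
        if len(v)<200: continue
        top=v.min()+150;uu=u[v==v.min()+4].mean()+225
        P=R.from_quat(s['orientation']).inv().apply(w(q,(uu,top),s['tool_pos'][2]+dz)-s['tool_pos'])
        o.append((len(v),top,uu.round(1),P.round(4)))
    return o
E
python3 - <<'E'
from h import *
q=shot('wrist');print(tabend(q))
print(go(*(W([0,.075])-W([.125,0])+X[:2]),.25,175));print(W([0,.075])-W([.125,0])+X[:2])
E
```

```text
[(650, np.int64(202), np.float64(257.0), array([ 0.0228,  0.0012, -0.014 ]))]
(array([0.2148, 0.0604, 0.0021]), array([-0.,  0., -0.]))
[ 0.38681924 -0.13986132]
```

Emit:
step_arm(commands=[{"travel":[0.215,0.06,0.002],"angular":[0,0,0],"fingers":0.0},{"travel":[0.215,0.06,0.002],"angular":[0,0,0],"fingers":0.0},{"travel":[0.215,0.06,0.002],"angular":[0,0,0],"fingers":0.0},{"travel":[0.215,0.06,0.002],"angular":[0,0,0],"fingers":0.0},{"travel":[0.215,0.06,0.002],"angular":[0,0,0],"fingers":0.0},{"travel":[0.215,0.06,0.05],"angular":[0,0,0],"fingers":0.0},{"travel":[0.215,0.06,0.1],"angular":[0,0,0],"fingers":0.0},{"travel":[0.215,0.06,0.15],"angular":[0,0,0],"fingers":0.0},{"travel":[0.215,0.06,0.2],"angular":[0,0,0],"fingers":0.0},{"travel":[0.215,0.06,0.2],"angular":[0,0,0],"fingers":0.0}])

```text
t: 10.05
tool_pos: [0.3805, -0.1382, 0.0457]
orientation: [0.043, 0.999, 0.002, -0.008]
ft_force: [-0.6, -0.4, -1.0]
opening: 0.174
grip_force: 29.9
```

Run:
```python
from h import *
s=robot.sense();print(s['tool_pos'],s['opening']);print(go(*(W([-.125,.075])),.014,175));print(go(*(W([-.058,.075])),.014,175))
```

```text
[ 0.38054125 -0.13818867  0.04568849] 0.17357965882226262
(array([-0.0069, -0.0012,  0.0316]), array([ 0.2, -0.9,  0. ]))
(array([-0.0739, -0.0012,  0.0305]), array([ 0.2, -0.9,  0. ]))
```

Emit:
step_arm(commands=[{"travel":[-0.007,-0.001,0.02],"angular":[0.2,-0.9,0],"fingers":0.0},{"travel":[-0.007,-0.001,0.032],"angular":[0.2,-0.9,0],"fingers":0.0},{"travel":[-0.027,-0.001,0.032],"angular":[0.2,-0.9,0],"fingers":0.0},{"travel":[-0.04,-0.001,0.031],"angular":[0.2,-0.9,0],"fingers":0.0},{"travel":[-0.05,-0.001,0.031],"angular":[0.2,-0.9,0],"fingers":0.0},{"travel":[-0.06,-0.001,0.031],"angular":[0.2,-0.9,0],"fingers":0.0},{"travel":[-0.067,-0.001,0.031],"angular":[0.2,-0.9,0],"fingers":0.0},{"travel":[-0.072,-0.001,0.031],"angular":[0.2,-0.9,0],"fingers":0.0},{"travel":[-0.074,-0.001,0.031],"angular":[0.2,-0.9,0],"fingers":0.0},{"travel":[-0.074,-0.001,0.031],"angular":[0.2,-0.9,0],"fingers":0.0}])

```text
t: 11.05
tool_pos: [0.4539, -0.1468, 0.0194]
orientation: [0.044, 0.999, -0.001, 0.001]
ft_force: [-11.4, 1.7, 5.7]
opening: 0.173
grip_force: 30.0
```

Run:
```python
from h import *
s=robot.sense();print(s['tool_pos'],s['opening'],s['ft_force']);print(go(*(W([-.058,.075])),.014,175))
p=shot('top');q=shot('scene')
cv2.imwrite('pics/i1.png',np.hstack([cv2.resize(p['img'][170:245,265:340,::-1],(400,400)),cv2.resize(q['img'][160:240,180:260,::-1],(400,400))]))
```

```text
[ 0.45389676 -0.14680424  0.01937808] 0.17328253920775502 [-11.35876434   1.67540362   5.67410903]
(array([0.0004, 0.0011, 0.0054]), array([-0.1,  0.2, -0. ]))
```

View pics/i1.png

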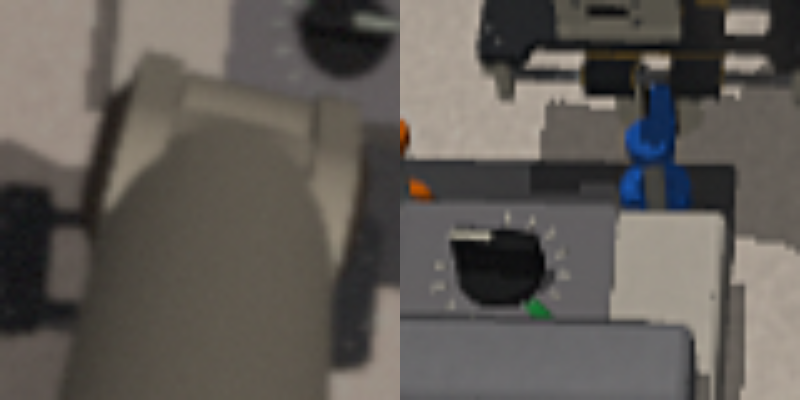

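Emit:
step_arm(commands=[{"travel":[0,0,0],"angular":[0,0,0],"fingers":0.0},{"travel":[0.002,0,0],"angular":[0,0,0],"fingers":0.0},{"travel":[0.002,0,0],"angular":[0,0,0],"fingers":0.0}])

```text
t: 11.45
tool_pos: [0.4538, -0.1468, 0.0197]
orientation: [0.044, 0.999, -0.001, 0.003]
ft_force: [-8.0, 1.8, 1.9]
opening: 0.17
grip_force: 30.0
```

Emit:
step_arm(commands=[{"travel":[0,0,0],"angular":[0,0,0],"fingers":0.35},{"travel":[0,0,0],"angular":[0,0,0],"fingers":0.35},{"travel":[0,0,0],"angular":[0,0,0],"fingers":0.35}])

```text
t: 11.75
tool_pos: [0.4597, -0.1476, 0.0211]
orientation: [0.043, 0.999, -0.002, 0.008]
ft_force: [0.4, -0.6, -0.1]
opening: 0.343
grip_force: 0.0
```

Run:
```python
from h import *
s=robot.sense();print(s['tool_pos'],s['opening'],s['ft_force'],s['joint_positions'])
q=shot('scene')
print(tabend(shot('wrist'),dz=.004))
cv2.imwrite('pics/i2.png',cv2.resize(q['img'][160:240,180:260,::-1],(400,400)))
```

```text
[ 0.45965448 -0.1476399   0.0210666 ] 0.3427239486076468 [ 0.44403252 -0.60442959 -0.09418124] [ 0.2712604   0.49341862 -0.01979217  2.1221124   0.02081043  0.50872183
  1.71971893]
[(977, np.int64(187), np.float64(258.0), array([ 0.0287,  0.0017, -0.0045]))]
```

View pics/i2.png

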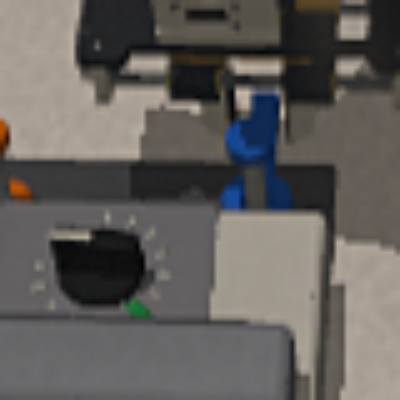

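Run:
```python
from h import *
print(go(.4546,.1238,.15,109.6))
```

```text
(array([ 0.0262,  0.2695, -0.1305]), array([ 0.4,  1. , 65.4]))
```

Emit:
step_arm(commands=[{"travel":[0,0,-0.03],"angular":[0,0,0],"fingers":0.35},{"travel":[0,0,-0.08],"angular":[0,0,0],"fingers":0.35},{"travel":[0,0,-0.13],"angular":[0,0,0],"fingers":0.35},{"travel":[0.026,0.27,-0.13],"angular":[0.4,1,65.4],"fingers":0.5},{"travel":[0.026,0.27,-0.13],"angular":[0.4,1,65.4],"fingers":0.5},{"travel":[0.026,0.27,-0.13],"angular":[0.4,1,65.4],"fingers":0.5},{"travel":[0.026,0.27,-0.13],"angular":[0.4,1,65.4],"fingers":0.5},{"travel":[0.026,0.27,-0.13],"angular":[0.4,1,65.4],"fingers":0.5},{"travel":[0.026,0.27,-0.13],"angular":[0.4,1,65.4],"fingers":0.5},{"travel":[0.026,0.27,-0.13],"angular":[0.4,1,65.4],"fingers":0.5}])

```text
t: 12.85
tool_pos: [0.4541, 0.1293, 0.1497]
orientation: [0.478, 0.878, 0.0, 0.001]
ft_force: [0.1, -0.1, -0.0]
opening: 0.502
grip_force: 0.0
```

Emit:
step_arm(commands=[{"travel":[0,0,0],"angular":[0,0,5.3],"fingers":0.5},{"travel":[0,0,0],"angular":[0,0,5.3],"fingers":0.5},{"travel":[0,0,0],"angular":[0,0,5.3],"fingers":0.5}])

```text
t: 13.15
tool_pos: [0.4544, 0.1241, 0.1494]
orientation: [0.517, 0.856, -0.001, 0.001]
ft_force: [-1.6, -0.2, 0.1]
opening: 0.5
grip_force: 0.0
```

Run:
```python
from h import *
q=shot('wrist','w4.png')
for b in blobs(q,.016,300): print(*b)
t=shot('top')
for b in blobs(t,.012,100): print(*b[:5])
print(go(.4546,.1238,.003,109.6))
```

```text
blue 1597 [0.4619 0.2106] -80.2 0.09 (np.float64(301.0), np.float64(117.0)) [ 57.  77. 129.]
orange 1647 [0.604  0.2122] -73.4 0.088 (np.float64(414.0), np.float64(182.0)) [237. 128.  59.]
orange 1079 [0.465  0.1025] -72.1 0.082 (np.float64(255.0), np.float64(207.0)) [225. 124.  47.]
blue 327 [0.8173 0.1489] -166.5 0.062
blue 186 [0.5905 0.0889] -43.6 0.086
blue 303 [ 0.4834 -0.148 ] -6.8 0.1
orange 169 [ 0.4976 -0.3052] 130.5 0.049
orange 124 [0.4706 0.0789] -69.3 0.05
turq 182 [0.7199 0.0053] 39.7 0.089
pink 231 [0.3596 0.3697] 159.1 0.09
(array([0.0005, 0.0002, 0.1463]), array([0. , 0.2, 8.1]))
```

Emit:
step_arm(commands=[{"travel":[-0.002,0.003,0.03],"angular":[0,0.2,8],"fingers":0.5},{"travel":[-0.002,0.003,0.08],"angular":[0,0.2,9.7],"fingers":0.5},{"travel":[-0.002,0.003,0.12],"angular":[0,0.2,9.7],"fingers":0.5},{"travel":[-0.002,0.003,0.14],"angular":[0,0.2,9.7],"fingers":0.5},{"travel":[-0.002,0.003,0.146],"angular":[0,0.2,9.7],"fingers":0.5},{"travel":[-0.002,0.003,0.146],"angular":[0,0.2,9.7],"fingers":0.0},{"travel":[-0.002,0.003,0.146],"angular":[0,0.2,9.7],"fingers":0.0},{"travel":[-0.002,0.003,0.146],"angular":[0,0.2,9.7],"fingers":0.0},{"travel":[-0.002,0.003,0.146],"angular":[0,0.2,9.7],"fingers":0.0},{"travel":[-0.002,0.003,0.146],"angular":[0,0.2,9.7],"fingers":0.0}])

```text
t: 14.25
tool_pos: [0.459, 0.1239, 0.0044]
orientation: [0.588, 0.809, 0.001, 0.0]
ft_force: [-0.7, -0.5, 6.4]
opening: 0.171
grip_force: 30.0
```

Emit:
step_arm(commands=[{"travel":[0,0,0],"angular":[0,0,0],"fingers":0.0},{"travel":[0,0,0],"angular":[0,0,0],"fingers":0.0},{"travel":[0,0,0],"angular":[0,0,0],"fingers":0.0},{"travel":[0,0,-0.03],"angular":[0,0,0],"fingers":0.0},{"travel":[0,0,-0.08],"angular":[0,0,0],"fingers":0.0},{"travel":[0,0,-0.12],"angular":[0,0,0],"fingers":0.0},{"travel":[0,0,-0.14],"angular":[0,0,0],"fingers":0.0},{"travel":[0,0,-0.14],"angular":[0,0,0],"fingers":0.0},{"travel":[0,0,-0.14],"angular":[0,0,0],"fingers":0.0}])

```text
t: 15.15
tool_pos: [0.4581, 0.1236, 0.1436]
orientation: [0.588, 0.809, 0.001, -0.0]
ft_force: [-0.7, -0.3, -1.3]
opening: 0.17
grip_force: 30.0
```

Run:
```python
from h import *
s=robot.sense();print(s['opening'],s['grip_force'],s['tool_pos'])
print(tabend(shot('wrist')))
print(W([-.135,-.075]),go(*W([-.135,-.075]),.14,175))
```

```text
0.17010390662041117 29.999560117721558 [0.4580864  0.12355801 0.14356384]
[(488, np.int64(207), np.float64(257.0), array([ 0.021 ,  0.0018, -0.014 ]))]
[ 0.36378684 -0.28841941] (array([-0.3629, -0.2158,  0.0026]), array([ -0. ,  -0.1, -67.1]))
```

Emit:
step_arm(commands=[{"travel":[-0.363,-0.216,0],"angular":[0,0,-67],"fingers":0.0},{"travel":[-0.363,-0.216,0],"angular":[0,0,-67],"fingers":0.0},{"travel":[-0.363,-0.216,0],"angular":[0,0,-67],"fingers":0.0},{"travel":[-0.363,-0.216,0],"angular":[0,0,-67],"fingers":0.0},{"travel":[-0.363,-0.216,0],"angular":[0,0,-67],"fingers":0.0},{"travel":[-0.363,-0.216,0],"angular":[0,0,-67],"fingers":0.0},{"travel":[-0.363,-0.216,0],"angular":[0,0,-67],"fingers":0.0},{"travel":[-0.363,-0.216,0],"angular":[0,0,-67],"fingers":0.0},{"travel":[-0.363,-0.216,0],"angular":[0,0,-67],"fingers":0.0},{"travel":[-0.363,-0.216,0],"angular":[0,0,-67],"fingers":0.0}])

```text
t: 16.2
tool_pos: [0.363, -0.2883, 0.1412]
orientation: [0.041, 0.999, 0.001, -0.002]
ft_force: [0.6, 0.4, -0.1]
opening: 0.169
grip_force: 30.0
```

Emit:
step_arm(commands=[{"travel":[0,0,0.04],"angular":[0,0,0],"fingers":0.0},{"travel":[0,0,0.08],"angular":[0,0,0],"fingers":0.0},{"travel":[0,0,0.1],"angular":[0,0,0],"fingers":0.0},{"travel":[0,0,0.1],"angular":[0,0,0],"fingers":0.0},{"travel":[0,0,0.1],"angular":[0,0,0],"fingers":0.0},{"travel":[0,0,0.1],"angular":[0,0,0],"fingers":0.0}])

```text
t: 16.8
tool_pos: [0.3648, -0.2886, 0.0436]
orientation: [0.044, 0.999, 0.0, 0.0]
ft_force: [-0.0, -0.2, -0.4]
opening: 0.17
grip_force: 30.0
```

Run:
```python
from h import *
s=robot.sense();print(s['opening'],s['tool_pos'])
for d in(-.135,-.1,-.061):print(go(*W([d,-.075]),.014,175))
print(tabend(shot('wrist')))
```

```text
0.17049105629515543 [ 0.36483667 -0.28857113  0.04363444]
(array([0.0011, 0.0001, 0.0296]), array([ 0. ,  0. , -0.1]))
(array([-0.0339,  0.0001,  0.0297]), array([ 0. ,  0. , -0.1]))
(array([-0.0729,  0.0001,  0.0297]), array([ 0. ,  0. , -0.1]))
[(491, np.int64(207), np.float64(257.5), array([ 0.0202,  0.0016, -0.014 ]))]
```

Emit:
step_arm(commands=[{"travel":[0,0,0.02],"angular":[0,0,0],"fingers":0.0},{"travel":[0,0,0.03],"angular":[0,0,0],"fingers":0.0},{"travel":[-0.015,0,0.03],"angular":[0,0,0],"fingers":0.0},{"travel":[-0.03,0,0.03],"angular":[0,0,0],"fingers":0.0},{"travel":[-0.042,0,0.03],"angular":[0,0,0],"fingers":0.0},{"travel":[-0.052,0,0.03],"angular":[0,0,0],"fingers":0.0},{"travel":[-0.062,0,0.03],"angular":[0,0,0],"fingers":0.0},{"travel":[-0.07,0,0.03],"angular":[0,0,0],"fingers":0.0},{"travel":[-0.076,0,0.03],"angular":[0,0,0],"fingers":0.0},{"travel":[-0.076,0,0.03],"angular":[0,0,0],"fingers":0.0}])

```text
t: 17.85
tool_pos: [0.4366, -0.2946, 0.0123]
orientation: [0.045, 0.999, 0.001, -0.003]
ft_force: [-6.9, -0.5, 3.7]
opening: 0.17
grip_force: 30.0
```

Emit:
step_arm(commands=[{"travel":[0,0,0],"angular":[0,0,0],"fingers":0.0},{"travel":[0,0,0.002],"angular":[0,0,0],"fingers":0.0},{"travel":[0,0,0.002],"angular":[0,0,0],"fingers":0.0}])

```text
t: 18.15
tool_pos: [0.4365, -0.2948, 0.011]
orientation: [0.045, 0.999, 0.001, -0.003]
ft_force: [-8.6, 1.4, 10.1]
opening: 0.169
grip_force: 30.0
```

Run:
```python
from h import *
s=robot.sense();print(s['tool_pos'],s['opening'],s['ft_force']);print(go(*(W([-.059,-.075])),.012,175))
```

```text
[ 0.43649381 -0.2947581   0.01095539] 0.16910545474228875 [-8.55204532  1.36258552 10.14143123]
(array([-0.003 , -0.    , -0.0011]), array([ 0.1, -0.3, -0.2]))
```

Emit:
step_arm(commands=[{"travel":[0,0,0],"angular":[0,0,0],"fingers":0.35},{"travel":[0,0,0],"angular":[0,0,0],"fingers":0.35},{"travel":[0,0,0],"angular":[0,0,0],"fingers":0.35},{"travel":[0,0,-0.03],"angular":[0,0,0],"fingers":0.35},{"travel":[0,0,-0.08],"angular":[0,0,0],"fingers":0.5},{"travel":[0,0,-0.13],"angular":[0,0,0],"fingers":0.5},{"travel":[0,0,-0.18],"angular":[0,0,0],"fingers":0.5},{"travel":[-0.05,0,-0.23],"angular":[0,0,0],"fingers":0.5},{"travel":[-0.1,0,-0.24],"angular":[0,0,0],"fingers":0.5},{"travel":[-0.15,0,-0.24],"angular":[0,0,0],"fingers":0.5}])

```text
t: 19.15
tool_pos: [0.5742, -0.308, 0.2537]
orientation: [0.045, 0.999, -0.001, 0.003]
ft_force: [0.6, -1.2, -0.6]
opening: 0.499
grip_force: 0.0
```

Emit:
step_arm(commands=[{"travel":[0,-0.04,0],"angular":[0,0,0],"fingers":0.5},{"travel":[0,-0.075,0],"angular":[0,0,0],"fingers":0.5},{"travel":[0,-0.075,0],"angular":[0,0,0],"fingers":0.5}])

```text
t: 19.45
tool_pos: [0.562, -0.3884, 0.2484]
orientation: [0.048, 0.999, -0.002, -0.001]
ft_force: [-0.9, -1.3, -0.2]
opening: 0.498
grip_force: 0.0
```

Run:
```python
from h import *
s=robot.sense();print(s['tool_pos'],s['ft_force'])
q=shot('wrist','w5.png');print(q['xyz'])
cv2.imwrite('pics/w5c.png',cv2.resize(q['img'][20:180,130:360,::-1],(800,557),interpolation=cv2.INTER_CUBIC))
```

```text
[ 0.56203773 -0.38842793  0.24837915] [-0.89335063 -1.29440489 -0.23552735]
[ 0.49821498 -0.38044294  0.40689655]
```

View pics/w5c.png

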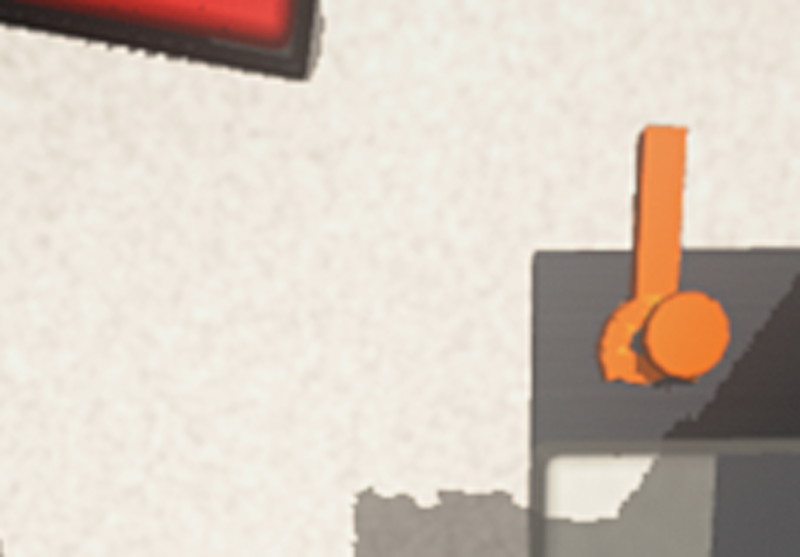

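Run:
```python
from h import *
q=shot('wrist');print(q['xyz'])
te=w(q,(321.2,56.5),.024);c=w(q,(327.5,116.2),.082)
print('tabend',te,'cap',c,'eye',te[:2]+.08*np.array([np.cos(X[2]),np.sin(X[2])]),'model col',W([0,-.075]))
print(go(.55,-.22,.25,175))
print(robot.sense()['tool_pos'])
```

```text
[ 0.49906213 -0.37779427  0.40679285]
tabend [ 0.42321287 -0.28822525  0.024     ] cap [ 0.49820388 -0.29693368  0.082     ] eye [ 0.50290858 -0.29519615] model col [ 0.49827335 -0.30018281]
(array([ 0.0287,  0.1607, -0.0015]), array([ 0.1, -0.1, -0.2]))
[ 0.56402344 -0.38263855  0.24835858]
```

Run:
```python
from h import *
print(robot.sense()['tool_pos']);print(go(.456,.2385,.15,99.7))
```

```text
[ 0.56402344 -0.38263855  0.24835858]
(array([0.1639, 0.6087, 0.0991]), array([ 0. , -0.1, 75.1]))
```

Emit:
step_arm(commands=[{"travel":[0.13,0.45,0.04],"angular":[0,0,75],"fingers":0.5},{"travel":[0.13,0.45,0.04],"angular":[0,0,75],"fingers":0.5},{"travel":[0.13,0.45,0.04],"angular":[0,0,75],"fingers":0.5},{"travel":[0.13,0.45,0.04],"angular":[0,0,75],"fingers":0.5},{"travel":[0.13,0.45,0.04],"angular":[0,0,75],"fingers":0.5},{"travel":[0.13,0.45,0.04],"angular":[0,0,75],"fingers":0.5},{"travel":[0.13,0.45,0.04],"angular":[0,0,75],"fingers":0.5},{"travel":[0.13,0.45,0.04],"angular":[0,0,75],"fingers":0.5},{"travel":[0.13,0.45,0.04],"angular":[0,0,75],"fingers":0.5},{"travel":[0.13,0.45,0.04],"angular":[0,0,75],"fingers":0.5}])

```text
t: 20.55
tool_pos: [0.4741, 0.0808, 0.2098]
orientation: [0.645, 0.765, 0.001, -0.0]
ft_force: [0.3, 0.2, -0.1]
opening: 0.502
grip_force: 0.0
```

Emit:
step_arm(commands=[{"travel":[0,0,0],"angular":[0,0,0],"fingers":0.5},{"travel":[0,0,0],"angular":[0,0,0],"fingers":0.5}])

```text
t: 20.75
tool_pos: [0.4741, 0.0809, 0.2096]
orientation: [0.641, 0.768, 0.0, -0.001]
ft_force: [0.4, 0.0, -1.3]
opening: 0.499
grip_force: 0.0
```

Run:
```python
from h import *
print(robot.sense()['tool_pos']);print(go(.456,.2385,.12,99.7))
```

```text
[0.47410396 0.08088543 0.20957549]
(array([0.1582, 0.0103, 0.0898]), array([-0. , -0.1,  0.6]))
```

Hover, descend and close in one go, as both measurements agree.

Emit:
step_arm(commands=[{"travel":[0.05,0.003,0],"angular":[0,0,0.6],"fingers":0.5},{"travel":[0.1,0.007,0],"angular":[0,0,0.6],"fingers":0.5},{"travel":[0.15,0.01,0],"angular":[0,0,0.6],"fingers":0.5},{"travel":[0.158,0.01,0.03],"angular":[0,0,0.6],"fingers":0.5},{"travel":[0.158,0.01,0.06],"angular":[0,0,0.6],"fingers":0.5},{"travel":[0.158,0.01,0.06],"angular":[0,0,0.6],"fingers":0.5},{"travel":[0.158,0.01,0.06],"angular":[0,0,0.6],"fingers":0.5}])

```text
t: 21.45
tool_pos: [0.4579, 0.2343, 0.1497]
orientation: [0.648, 0.762, -0.0, -0.0]
ft_force: [0.5, 0.1, -0.3]
opening: 0.502
grip_force: 0.0
```

Run:
```python
from h import *
q=shot('wrist')
for b in blobs(q,.016,300): print(*b)
K=tabend(q,.016-robot.sense()['tool_pos'][2]);print(K)
print(go(.456,.2385,.003,99.7))
```

```text
blue 1182 [0.4615 0.2156] -80.3 0.084 (np.float64(257.0), np.float64(205.0)) [ 62. 113. 215.]
orange 380 [0.316 0.271] 100.2 0.036 (np.float64(128.0), np.float64(130.0)) [97.  61.5 30. ]
orange 456 [0.5945 0.2404] 112.8 0.036 (np.float64(379.0), np.float64(200.0)) [236. 126.  58.]
turq 417 [0.732  0.0389] -81.9 0.039 (np.float64(439.0), np.float64(363.0)) [11. 65. 62.]
pink 1973 [0.3617 0.3685] 162.1 0.093 (np.float64(178.0), np.float64(35.0)) [234. 152. 178.]
[(901, np.int64(165), np.float64(256.5), array([ 0.0223, -0.0008,  0.1347]))]
(array([ 0.004 , -0.0023,  0.1477]), array([ 0.1, -0.1, -0.5]))
```

Emit:
step_arm(commands=[{"travel":[0.002,-0.001,0.05],"angular":[0,0,0],"fingers":0.5},{"travel":[0.002,-0.001,0.1],"angular":[0,0,0],"fingers":0.5},{"travel":[0.002,-0.001,0.13],"angular":[0,0,0],"fingers":0.5},{"travel":[0.002,-0.001,0.142],"angular":[0,0,0],"fingers":0.5},{"travel":[0.002,-0.001,0.147],"angular":[0,0,0],"fingers":0.4},{"travel":[0.002,-0.001,0.147],"angular":[0,0,0],"fingers":0.0},{"travel":[0.002,-0.001,0.147],"angular":[0,0,0],"fingers":0.0},{"travel":[0.002,-0.001,0.147],"angular":[0,0,0],"fingers":0.0},{"travel":[0.002,-0.001,0.147],"angular":[0,0,0],"fingers":0.0},{"travel":[0.002,-0.001,0.147],"angular":[0,0,0],"fingers":0.0}])

```text
t: 22.5
tool_pos: [0.4574, 0.2382, 0.0041]
orientation: [0.647, 0.762, 0.001, 0.0]
ft_force: [-0.3, -0.6, 7.4]
opening: 0.172
grip_force: 30.0
```

Emit:
step_arm(commands=[{"travel":[0,0,0],"angular":[0,0,0],"fingers":0.0},{"travel":[0,0,0],"angular":[0,0,0],"fingers":0.0},{"travel":[0,0,0],"angular":[0,0,0],"fingers":0.0},{"travel":[0,0,-0.03],"angular":[0,0,0],"fingers":0.0},{"travel":[0,0,-0.08],"angular":[0,0,0],"fingers":0.0},{"travel":[0,0,-0.12],"angular":[0,0,0],"fingers":0.0},{"travel":[0,0,-0.15],"angular":[0,0,0],"fingers":0.0},{"travel":[0,0,-0.15],"angular":[0,0,0],"fingers":0.0},{"travel":[0,0,-0.15],"angular":[0,0,0],"fingers":0.0}])

```text
t: 23.4
tool_pos: [0.4567, 0.2378, 0.1536]
orientation: [0.647, 0.762, 0.001, -0.0]
ft_force: [-0.7, -0.5, -1.5]
opening: 0.171
grip_force: 30.0
```

Run:
```python
from h import *
s=robot.sense();print(s['opening'],s['grip_force'],s['tool_pos'])
print(tabend(shot('wrist')))
print(W([-.135,.075]),go(*W([-.135,.075]),.14,175))
```

```text
0.17089481185144623 29.986762404441833 [0.45670912 0.23777568 0.1535952 ]
[(511, np.int64(206), np.float64(257.0), array([ 0.022 ,  0.0019, -0.014 ]))]
[ 0.37685728 -0.13898995] (array([-0.3585, -0.1389,  0.0122]), array([  0. ,  -0.1, -75.7]))
```

Emit:
step_arm(commands=[{"travel":[-0.358,-0.139,0.01],"angular":[0,0,-75.7],"fingers":0.0},{"travel":[-0.358,-0.139,0.01],"angular":[0,0,-75.7],"fingers":0.0},{"travel":[-0.358,-0.139,0.01],"angular":[0,0,-75.7],"fingers":0.0},{"travel":[-0.358,-0.139,0.01],"angular":[0,0,-75.7],"fingers":0.0},{"travel":[-0.358,-0.139,0.01],"angular":[0,0,-75.7],"fingers":0.0},{"travel":[-0.358,-0.139,0.01],"angular":[0,0,-75.7],"fingers":0.0},{"travel":[-0.358,-0.139,0.01],"angular":[0,0,-75.7],"fingers":0.0},{"travel":[-0.358,-0.139,0.01],"angular":[0,0,-75.7],"fingers":0.0},{"travel":[-0.358,-0.139,0.01],"angular":[0,0,-75.7],"fingers":0.0},{"travel":[-0.358,-0.139,0.01],"angular":[0,0,-75.7],"fingers":0.0}])

```text
t: 24.45
tool_pos: [0.3744, -0.1418, 0.1408]
orientation: [0.05, 0.999, 0.0, -0.002]
ft_force: [-0.1, 0.5, -0.6]
opening: 0.168
grip_force: 30.0
```

Emit:
step_arm(commands=[{"travel":[0,0,0.04],"angular":[0,0,0],"fingers":0.0},{"travel":[0,0,0.08],"angular":[0,0,0],"fingers":0.0},{"travel":[0,0,0.09],"angular":[0,0,0],"fingers":0.0},{"travel":[0,0,0.09],"angular":[0,0,0],"fingers":0.0},{"travel":[0,0,0.09],"angular":[0,0,0],"fingers":0.0},{"travel":[0,0,0.09],"angular":[0,0,0],"fingers":0.0}])

```text
t: 25.05
tool_pos: [0.3783, -0.1385, 0.0535]
orientation: [0.049, 0.999, 0.0, 0.001]
ft_force: [-0.3, 0.4, -0.2]
opening: 0.171
grip_force: 30.0
```

Run:
```python
from h import *
s=robot.sense();print(s['opening'],s['tool_pos'])
for d in(-.135,-.062):print(go(*W([d,.075]),.030,175))
print(tabend(shot('wrist')))
```

```text
0.17130968882892492 [ 0.3783137  -0.13847229  0.05350711]
(array([ 0.0014, -0.0007,  0.0235]), array([ 0. ,  0.1, -0.7]))
(array([-0.0716,  0.0002,  0.0236]), array([ 0. ,  0.1, -0.7]))
[(516, np.int64(206), np.float64(257.5), array([ 0.0204,  0.0015, -0.014 ]))]
```

Emit:
step_arm(commands=[{"travel":[0,0,0.015],"angular":[0,0,-0.7],"fingers":0.0},{"travel":[0,0,0.0235],"angular":[0,0,-0.7],"fingers":0.0},{"travel":[-0.015,0,0.0235],"angular":[0,0,-0.7],"fingers":0.0},{"travel":[-0.03,0,0.0235],"angular":[0,0,-0.7],"fingers":0.0},{"travel":[-0.042,0,0.0235],"angular":[0,0,-0.7],"fingers":0.0},{"travel":[-0.052,0,0.0235],"angular":[0,0,-0.7],"fingers":0.0},{"travel":[-0.062,0,0.0235],"angular":[0,0,-0.7],"fingers":0.0},{"travel":[-0.069,0,0.0235],"angular":[0,0,-0.7],"fingers":0.0},{"travel":[-0.072,0,0.0235],"angular":[0,0,-0.7],"fingers":0.0},{"travel":[-0.072,0,0.0235],"angular":[0,0,-0.7],"fingers":0.0}])

```text
t: 26.1
tool_pos: [0.4489, -0.1453, 0.0287]
orientation: [0.043, 0.999, 0.0, -0.0]
ft_force: [0.3, 0.7, -0.1]
opening: 0.174
grip_force: 30.0
```

Emit:
step_arm(commands=[{"travel":[0,0,0],"angular":[0,0,0],"fingers":0.0},{"travel":[0,0,0.002],"angular":[0,0,0],"fingers":0.0},{"travel":[0,0,0.002],"angular":[0,0,0],"fingers":0.0}])

```text
t: 26.4
tool_pos: [0.4476, -0.1453, 0.0271]
orientation: [0.044, 0.999, 0.001, -0.001]
ft_force: [-3.2, 0.2, 8.0]
opening: 0.172
grip_force: 30.0
```

Emit:
step_arm(commands=[{"travel":[-0.002,0,-0.001],"angular":[0,0,0],"fingers":0.0},{"travel":[-0.002,0,-0.001],"angular":[0,0,0],"fingers":0.0},{"travel":[-0.002,0,-0.001],"angular":[0,0,0],"fingers":0.35},{"travel":[-0.002,0,-0.001],"angular":[0,0,0],"fingers":0.35},{"travel":[-0.002,0,-0.001],"angular":[0,0,0],"fingers":0.35},{"travel":[-0.002,0,-0.03],"angular":[0,0,0],"fingers":0.35},{"travel":[-0.002,0,-0.08],"angular":[0,0,0],"fingers":0.35},{"travel":[-0.002,0,-0.13],"angular":[0,0,0],"fingers":0.5},{"travel":[-0.002,0,-0.16],"angular":[0,0,0],"fingers":0.5},{"travel":[-0.002,0,-0.16],"angular":[0,0,0],"fingers":0.5}])

```text
t: 27.4
tool_pos: [0.4544, -0.1466, 0.1916]
orientation: [0.043, 0.999, -0.0, 0.005]
ft_force: [-0.8, 1.0, 0.0]
opening: 0.492
grip_force: 0.0
```

Run:
```python
from h import *
s=robot.sense();print(s['tool_pos'])
q=shot('wrist');print(tabend(q,.040-s['tool_pos'][2]))
p=shot('scene');cv2.imwrite('pics/i3.png',np.hstack([cv2.resize(p['img'][160:240,160:260,::-1],(400,320)),cv2.resize(q['img'][100:260,156:356,::-1],(400,320))]))
print(go(.5946,.2389,.18,108))
```

```text
[ 0.45437529 -0.14658455  0.19156026]
[(1132, np.int64(160), np.float64(257.5), array([0.0215, 0.0012, 0.1514]))]
(array([-0.1094,  0.3955,  0.0078]), array([ 0.1,  0.1, 67. ]))
```

View pics/i3.png

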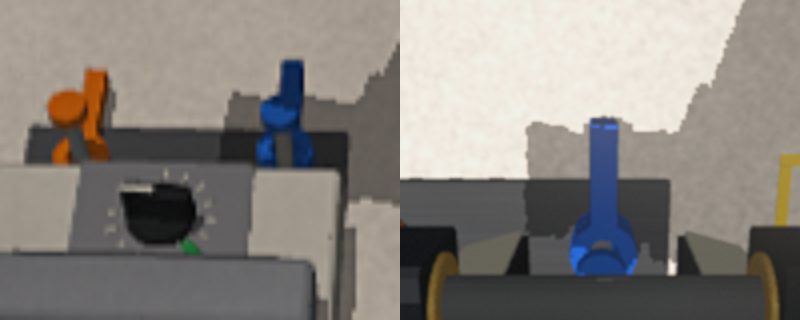

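Emit:
step_arm(commands=[{"travel":[-0.11,0.395,0.008],"angular":[0.1,0.1,67],"fingers":0.5},{"travel":[-0.11,0.395,0.008],"angular":[0.1,0.1,67],"fingers":0.5},{"travel":[-0.11,0.395,0.008],"angular":[0.1,0.1,67],"fingers":0.5},{"travel":[-0.11,0.395,0.008],"angular":[0.1,0.1,67],"fingers":0.5},{"travel":[-0.11,0.395,0.008],"angular":[0.1,0.1,67],"fingers":0.5},{"travel":[-0.11,0.395,0.008],"angular":[0.1,0.1,67],"fingers":0.5},{"travel":[-0.11,0.395,0.008],"angular":[0.1,0.1,67],"fingers":0.5},{"travel":[-0.11,0.395,0.008],"angular":[0.1,0.1,67],"fingers":0.5},{"travel":[-0.11,0.395,0.008],"angular":[0.1,0.1,67],"fingers":0.5},{"travel":[-0.11,0.395,0.008],"angular":[0.1,0.1,67],"fingers":0.5}])

```text
t: 28.5
tool_pos: [0.593, 0.246, 0.1757]
orientation: [0.585, 0.811, -0.001, -0.003]
ft_force: [0.4, 0.6, -0.7]
opening: 0.502
grip_force: 0.0
```

Emit:
step_arm(commands=[{"travel":[0,0,0.03],"angular":[0,0,0],"fingers":0.5},{"travel":[0,0,0.03],"angular":[0,0,0],"fingers":0.5},{"travel":[0,0,0.03],"angular":[0,0,0],"fingers":0.5}])

```text
t: 28.8
tool_pos: [0.5931, 0.2368, 0.147]
orientation: [0.588, 0.809, -0.003, -0.002]
ft_force: [1.0, 0.4, 1.3]
opening: 0.497
grip_force: 0.0
```

Run:
```python
from h import *
s=robot.sense();print(s['tool_pos'])
q=shot('wrist')
for b in blobs(q,.016,300): print(*b)
print(tabend(q,.016-s['tool_pos'][2]))
print(go(.5946,.2389,.003,108))
```

```text
[0.59305105 0.23678581 0.14697505]
blue 425 [0.8863 0.0874] -54.9 0.045 (np.float64(438.0), np.float64(364.0)) [ 28.  78. 160.]
orange 1105 [0.6047 0.2187] -69.0 0.08 (np.float64(262.0), np.float64(206.0)) [240. 130.  50.]
pink 435 [0.3973 0.3542] -3.4 0.034 (np.float64(100.0), np.float64(8.0)) [229. 134. 161.]
[(803, np.int64(169), np.float64(260.5), array([0.0188, 0.0033, 0.131 ]))]
(array([0.0014, 0.0016, 0.1454]), array([-0.2, -0. , -0. ]))
```

Emit:
step_arm(commands=[{"travel":[0.004,0.002,0.05],"angular":[0,0,-1.5],"fingers":0.5},{"travel":[0.004,0.002,0.1],"angular":[0,0,-1.5],"fingers":0.5},{"travel":[0.004,0.002,0.13],"angular":[0,0,-1.5],"fingers":0.5},{"travel":[0.004,0.002,0.14],"angular":[0,0,-1.5],"fingers":0.5},{"travel":[0.004,0.002,0.144],"angular":[0,0,-1.5],"fingers":0.4},{"travel":[0.004,0.002,0.144],"angular":[0,0,-1.5],"fingers":0.0},{"travel":[0.004,0.002,0.144],"angular":[0,0,-1.5],"fingers":0.0},{"travel":[0.004,0.002,0.144],"angular":[0,0,-1.5],"fingers":0.0},{"travel":[0.004,0.002,0.144],"angular":[0,0,-1.5],"fingers":0.0},{"travel":[0.004,0.002,0.144],"angular":[0,0,-1.5],"fingers":0.0}])

```text
t: 29.85
tool_pos: [0.5962, 0.2434, 0.007]
orientation: [0.577, 0.817, 0.001, -0.001]
ft_force: [-1.7, 0.1, 7.2]
opening: 0.171
grip_force: 30.0
```

Emit:
step_arm(commands=[{"travel":[0,0,0],"angular":[0,0,0],"fingers":0.0},{"travel":[0,0,0],"angular":[0,0,0],"fingers":0.0},{"travel":[0,0,0],"angular":[0,0,0],"fingers":0.0},{"travel":[0,0,-0.03],"angular":[0,0,0],"fingers":0.0},{"travel":[0,0,-0.08],"angular":[0,0,0],"fingers":0.0},{"travel":[0,0,-0.12],"angular":[0,0,0],"fingers":0.0},{"travel":[0,0,-0.16],"angular":[0,0,0],"fingers":0.0},{"travel":[0,0,-0.16],"angular":[0,0,0],"fingers":0.0},{"travel":[0,0,-0.16],"angular":[0,0,0],"fingers":0.0}])

```text
t: 30.75
tool_pos: [0.5961, 0.2432, 0.1668]
orientation: [0.577, 0.817, 0.001, -0.0]
ft_force: [0.4, -0.3, -1.5]
opening: 0.169
grip_force: 30.0
```

Run:
```python
from h import *
s=robot.sense();print(s['opening'],s['grip_force'],s['tool_pos'])
print(tabend(shot('wrist')))
print(W([-.135,-.075]),go(*W([-.135,-.075]),.155,175))
```

```text
0.16858878092262952 29.970711171627045 [0.59608341 0.2431754  0.16684922]
[(310, np.int64(213), np.float64(257.0), array([ 0.0172,  0.0024, -0.014 ]))]
[ 0.36378684 -0.28841941] (array([-0.4234, -0.3953,  0.0103]), array([ -0.1,  -0.2, -65.5]))
```

Emit:
step_arm(commands=[{"travel":[-0.423,-0.395,0.01],"angular":[0,0,-65.5],"fingers":0.0},{"travel":[-0.423,-0.395,0.01],"angular":[0,0,-65.5],"fingers":0.0},{"travel":[-0.423,-0.395,0.01],"angular":[0,0,-65.5],"fingers":0.0},{"travel":[-0.423,-0.395,0.01],"angular":[0,0,-65.5],"fingers":0.0},{"travel":[-0.423,-0.395,0.01],"angular":[0,0,-65.5],"fingers":0.0},{"travel":[-0.423,-0.395,0.01],"angular":[0,0,-65.5],"fingers":0.0},{"travel":[-0.423,-0.395,0.01],"angular":[0,0,-65.5],"fingers":0.0},{"travel":[-0.423,-0.395,0.01],"angular":[0,0,-65.5],"fingers":0.0},{"travel":[-0.423,-0.395,0.01],"angular":[0,0,-65.5],"fingers":0.0},{"travel":[-0.423,-0.395,0.01],"angular":[0,0,-65.5],"fingers":0.0}])

```text
t: 31.8
tool_pos: [0.4002, -0.2018, 0.1555]
orientation: [0.043, 0.999, 0.001, -0.003]
ft_force: [0.2, -0.8, -1.1]
opening: 0.168
grip_force: 30.0
```

Emit:
step_arm(commands=[{"travel":[0,0,0],"angular":[0,0,0],"fingers":0.0},{"travel":[0,0,0],"angular":[0,0,0],"fingers":0.0}])

```text
t: 32.0
tool_pos: [0.4007, -0.2015, 0.1556]
orientation: [0.045, 0.999, 0.001, -0.003]
ft_force: [0.4, 0.8, -1.0]
opening: 0.168
grip_force: 30.0
```

Run:
```python
from h import *
s=robot.sense();print(s['opening'],s['tool_pos'])
print(go(*W([-.135,-.075]),.06,175))
```

```text
0.1675774545654005 [ 0.40072038 -0.2014756   0.15560991]
(array([ 0.0284, -0.0901,  0.0957]), array([ 0.1, -0.3, -0.2]))
```

Emit:
step_arm(commands=[{"travel":[0.014,-0.045,0],"angular":[0.1,-0.3,-0.2],"fingers":0.0},{"travel":[0.028,-0.09,0],"angular":[0.1,-0.3,-0.2],"fingers":0.0},{"travel":[0.028,-0.09,0.04],"angular":[0.1,-0.3,-0.2],"fingers":0.0},{"travel":[0.028,-0.09,0.08],"angular":[0.1,-0.3,-0.2],"fingers":0.0},{"travel":[0.028,-0.09,0.096],"angular":[0.1,-0.3,-0.2],"fingers":0.0},{"travel":[0.028,-0.09,0.096],"angular":[0.1,-0.3,-0.2],"fingers":0.0},{"travel":[0.028,-0.09,0.096],"angular":[0.1,-0.3,-0.2],"fingers":0.0},{"travel":[0.028,-0.09,0.096],"angular":[0.1,-0.3,-0.2],"fingers":0.0}])

```text
t: 32.8
tool_pos: [0.3679, -0.2878, 0.0619]
orientation: [0.041, 0.999, -0.001, 0.002]
ft_force: [-0.1, 0.3, -0.5]
opening: 0.173
grip_force: 30.0
```

Run:
```python
from h import *
s=robot.sense();print(s['opening'],s['tool_pos'])
print(go(*W([-.067,-.075]),.034,175))
print(tabend(shot('wrist')))
```

```text
0.17347346307969067 [ 0.36790925 -0.28780604  0.06186074]
(array([-0.0638, -0.0013,  0.0281]), array([-0.1,  0.2,  0.3]))
[(317, np.int64(213), np.float64(257.0), array([ 0.0163,  0.0015, -0.0141]))]
```

Emit:
step_arm(commands=[{"travel":[0,-0.001,0.02],"angular":[-0.1,0.2,0.3],"fingers":0.0},{"travel":[0,-0.001,0.028],"angular":[-0.1,0.2,0.3],"fingers":0.0},{"travel":[-0.012,-0.001,0.028],"angular":[-0.1,0.2,0.3],"fingers":0.0},{"travel":[-0.024,-0.001,0.028],"angular":[-0.1,0.2,0.3],"fingers":0.0},{"travel":[-0.036,-0.001,0.028],"angular":[-0.1,0.2,0.3],"fingers":0.0},{"travel":[-0.046,-0.001,0.028],"angular":[-0.1,0.2,0.3],"fingers":0.0},{"travel":[-0.055,-0.001,0.028],"angular":[-0.1,0.2,0.3],"fingers":0.0},{"travel":[-0.061,-0.001,0.028],"angular":[-0.1,0.2,0.3],"fingers":0.0},{"travel":[-0.064,-0.001,0.028],"angular":[-0.1,0.2,0.3],"fingers":0.0},{"travel":[-0.064,-0.001,0.028],"angular":[-0.1,0.2,0.3],"fingers":0.0}])

```text
t: 33.85
tool_pos: [0.4305, -0.2944, 0.0331]
orientation: [0.044, 0.999, 0.0, -0.001]
ft_force: [0.1, 0.2, -0.1]
opening: 0.167
grip_force: 30.0
```

Emit:
step_arm(commands=[{"travel":[-0.002,0,0],"angular":[0,0,0],"fingers":0.0},{"travel":[-0.002,0,0.002],"angular":[0,0,0],"fingers":0.0},{"travel":[-0.002,0,0.002],"angular":[0,0,0],"fingers":0.0}])

```text
t: 34.15
tool_pos: [0.4317, -0.2946, 0.0309]
orientation: [0.045, 0.999, 0.0, -0.001]
ft_force: [-1.4, -0.4, -0.2]
opening: 0.167
grip_force: 30.0
```

Emit:
step_arm(commands=[{"travel":[-0.001,0,0.002],"angular":[0,0,0],"fingers":0.0},{"travel":[-0.001,0,0.003],"angular":[0,0,0],"fingers":0.0},{"travel":[-0.001,0,0.003],"angular":[0,0,0],"fingers":0.0}])

```text
t: 34.45
tool_pos: [0.4309, -0.2949, 0.0286]
orientation: [0.045, 0.999, 0.001, -0.002]
ft_force: [-7.0, 1.7, 13.1]
opening: 0.172
grip_force: 30.0
```

Emit:
step_arm(commands=[{"travel":[0,0,-0.001],"angular":[0,0,0],"fingers":0.35},{"travel":[0,0,-0.001],"angular":[0,0,0],"fingers":0.35},{"travel":[0,0,-0.001],"angular":[0,0,0],"fingers":0.35},{"travel":[0,0,-0.03],"angular":[0,0,0],"fingers":0.35},{"travel":[0,0,-0.08],"angular":[0,0,0],"fingers":0.35},{"travel":[0,0,-0.13],"angular":[0,0,0],"fingers":0.5},{"travel":[0,0,-0.16],"angular":[0,0,0],"fingers":0.5},{"travel":[0,0,-0.16],"angular":[0,0,0],"fingers":0.5},{"travel":[0,0,-0.16],"angular":[0,0,0],"fingers":0.5}])

```text
t: 35.35
tool_pos: [0.434, -0.2947, 0.1887]
orientation: [0.044, 0.999, -0.0, 0.0]
ft_force: [0.5, -0.8, -0.8]
opening: 0.502
grip_force: 0.0
```

Run:
```python
from h import *
s=robot.sense();print(s['tool_pos'])
q=shot('wrist');print(tabend(q,.040-s['tool_pos'][2]))
t=shot('top')
for b in blobs(t,.012,100): print(*b[:5])
for n in('carrier',): print(n,[(d['score'],d['point'],w(t,d['point'],0)) for d in robot.landmark_of(t,n)][:2])
cv2.imwrite('pics/i4.png',np.hstack([cv2.resize(t['img'][140:300,60:260,::-1],(400,320)),cv2.resize(q['img'][100:260,156:356,::-1],(400,320))]))
print(go(.570,.108,.16,136.4))
```

```text
[ 0.43404829 -0.29472381  0.18867043]
[(903, np.int64(167), np.float64(257.0), array([0.0151, 0.0006, 0.1487]))]
blue 329 [0.8174 0.1489] -161.3 0.063
blue 185 [0.5905 0.0889] -43.6 0.086
blue 313 [ 0.4834 -0.148 ] -6.6 0.1
turq 182 [0.7199 0.0053] 39.7 0.089
pink 232 [0.3589 0.37  ] 159.1 0.088
carrier [(0.82, [117.3, 200.3], array([0.52144356, 0.37118862, 0.        ]))]
(array([-0.1016,  0.4125,  0.0268]), array([ 0. , -0.2, 38.5]))
```

View pics/i4.png

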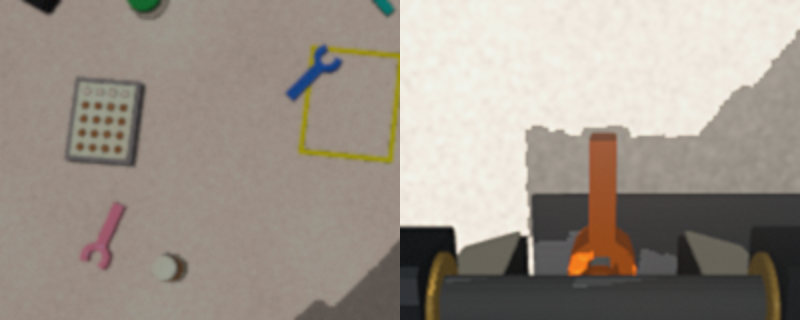

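Emit:
step_arm(commands=[{"travel":[-0.102,0.4125,0.027],"angular":[0,-0.2,38.5],"fingers":0.5},{"travel":[-0.102,0.4125,0.027],"angular":[0,-0.2,38.5],"fingers":0.5},{"travel":[-0.102,0.4125,0.027],"angular":[0,-0.2,38.5],"fingers":0.5},{"travel":[-0.102,0.4125,0.027],"angular":[0,-0.2,38.5],"fingers":0.5},{"travel":[-0.102,0.4125,0.027],"angular":[0,-0.2,38.5],"fingers":0.5},{"travel":[-0.102,0.4125,0.027],"angular":[0,-0.2,38.5],"fingers":0.5},{"travel":[-0.102,0.4125,0.027],"angular":[0,-0.2,38.5],"fingers":0.5},{"travel":[-0.102,0.4125,0.027],"angular":[0,-0.2,38.5],"fingers":0.5},{"travel":[-0.102,0.4125,0.027],"angular":[0,-0.2,38.5],"fingers":0.5},{"travel":[-0.102,0.4125,0.027],"angular":[0,-0.2,38.5],"fingers":0.5}])

```text
t: 36.5
tool_pos: [0.5712, 0.1168, 0.1589]
orientation: [0.366, 0.931, 0.001, -0.001]
ft_force: [-0.9, 0.2, -0.5]
opening: 0.501
grip_force: 0.0
```

Emit:
step_arm(commands=[{"travel":[0,0,0.01],"angular":[0,0,0],"fingers":0.5},{"travel":[0,0,0.01],"angular":[0,0,0],"fingers":0.5},{"travel":[0,0,0.01],"angular":[0,0,0],"fingers":0.5}])

```text
t: 36.8
tool_pos: [0.5706, 0.1047, 0.1499]
orientation: [0.373, 0.928, -0.001, 0.0]
ft_force: [0.4, 0.2, 0.3]
opening: 0.499
grip_force: 0.0
```

Run:
```python
from h import *
s=robot.sense();print(s['tool_pos'])
q=shot('wrist')
for b in blobs(q,.016,300): print(*b)
print(tabend(q,.016-s['tool_pos'][2]))
print(go(.570,.108,.003,136.4))
```

```text
[0.57060547 0.10466923 0.14991225]
blue 1139 [0.5898 0.0933] -42.9 0.081 (np.float64(261.0), np.float64(206.0)) [ 54.  76. 128.]
blue 529 [ 0.487  -0.1465] -31.7 0.04 (np.float64(57.0), np.float64(278.0)) [13. 38. 80.]
blue 630 [0.9048 0.1163] -42.9 0.048 (np.float64(440.0), np.float64(359.0)) [ 29.  90. 191.]
[(828, np.int64(168), np.float64(260.5), array([0.0191, 0.0044, 0.1339]))]
(array([0.0032, 0.0016, 0.1475]), array([-0.1,  0.1, -0.2]))
```

Emit:
step_arm(commands=[{"travel":[0.004,0.0025,0.05],"angular":[0,0,0],"fingers":0.5},{"travel":[0.004,0.0025,0.1],"angular":[0,0,0],"fingers":0.5},{"travel":[0.004,0.0025,0.13],"angular":[0,0,0],"fingers":0.5},{"travel":[0.004,0.0025,0.142],"angular":[0,0,0],"fingers":0.5},{"travel":[0.004,0.0025,0.147],"angular":[0,0,0],"fingers":0.4},{"travel":[0.004,0.0025,0.147],"angular":[0,0,0],"fingers":0.0},{"travel":[0.004,0.0025,0.147],"angular":[0,0,0],"fingers":0.0},{"travel":[0.004,0.0025,0.147],"angular":[0,0,0],"fingers":0.0},{"travel":[0.004,0.0025,0.147],"angular":[0,0,0],"fingers":0.0},{"travel":[0.004,0.0025,0.147],"angular":[0,0,0],"fingers":0.0}])

```text
t: 37.85
tool_pos: [0.5721, 0.1118, 0.0059]
orientation: [0.371, 0.929, 0.001, 0.002]
ft_force: [-2.1, -0.6, 7.7]
opening: 0.17
grip_force: 29.8
```

Emit:
step_arm(commands=[{"travel":[0,0,0],"angular":[0,0,0],"fingers":0.0},{"travel":[0,0,0],"angular":[0,0,0],"fingers":0.0},{"travel":[0,0,0],"angular":[0,0,0],"fingers":0.0},{"travel":[0,0,-0.03],"angular":[0,0,0],"fingers":0.0},{"travel":[0,0,-0.08],"angular":[0,0,0],"fingers":0.0},{"travel":[0,0,-0.12],"angular":[0,0,0],"fingers":0.0},{"travel":[0,0,-0.16],"angular":[0,0,0],"fingers":0.0},{"travel":[0,0,-0.16],"angular":[0,0,0],"fingers":0.0},{"travel":[0,0,-0.16],"angular":[0,0,0],"fingers":0.0}])

```text
t: 38.75
tool_pos: [0.5712, 0.112, 0.1659]
orientation: [0.371, 0.929, 0.001, 0.003]
ft_force: [-0.6, -0.5, -1.1]
opening: 0.166
grip_force: 29.8
```

Run:
```python
from h import *
s=robot.sense();print(s['opening'],s['grip_force'],s['tool_pos'])
print(tabend(shot('wrist')))
print(W([-.135,.075]),go(*W([-.135,.075]),.155,175))
```

```text
0.1661530839433487 29.83538120985031 [0.57124047 0.11202828 0.16591536]
[(371, np.int64(211), np.float64(257.0), array([ 0.0171,  0.0024, -0.014 ]))]
[ 0.37685728 -0.13898995] (array([-0.0328, -0.3148,  0.009 ]), array([  0. ,   0.2, -38.6]))
```

Emit:
step_arm(commands=[{"travel":[-0.033,-0.315,0.009],"angular":[0,0.2,-38.6],"fingers":0.0},{"travel":[-0.033,-0.315,0.009],"angular":[0,0.2,-38.6],"fingers":0.0},{"travel":[-0.033,-0.315,0.009],"angular":[0,0.2,-38.6],"fingers":0.0},{"travel":[-0.033,-0.315,0.009],"angular":[0,0.2,-38.6],"fingers":0.0},{"travel":[-0.033,-0.315,0.009],"angular":[0,0.2,-38.6],"fingers":0.0},{"travel":[-0.033,-0.315,0.009],"angular":[0,0.2,-38.6],"fingers":0.0},{"travel":[-0.033,-0.315,0.009],"angular":[0,0.2,-38.6],"fingers":0.0},{"travel":[-0.033,-0.315,0.009],"angular":[0,0.2,-38.6],"fingers":0.0},{"travel":[-0.033,-0.315,0.009],"angular":[0,0.2,-38.6],"fingers":0.0}])

```text
t: 39.7
tool_pos: [0.3766, -0.1389, 0.1542]
orientation: [0.044, 0.999, 0.001, -0.001]
ft_force: [0.6, 0.7, -0.9]
opening: 0.167
grip_force: 29.8
```

Emit:
step_arm(commands=[{"travel":[0,0,0.04],"angular":[0,0,0],"fingers":0.0},{"travel":[0,0,0.08],"angular":[0,0,0],"fingers":0.0},{"travel":[0,0,0.08],"angular":[0,0,0],"fingers":0.0},{"travel":[0,0,0.08],"angular":[0,0,0],"fingers":0.0},{"travel":[0,0,0.08],"angular":[0,0,0],"fingers":0.0}])

```text
t: 40.2
tool_pos: [0.3787, -0.139, 0.0763]
orientation: [0.043, 0.999, 0.0, 0.001]
ft_force: [0.6, -0.2, -0.4]
opening: 0.169
grip_force: 29.8
```

Run:
```python
from h import *
s=robot.sense();print(s['opening'],s['tool_pos'])
print(go(*W([-.135,.075]),.048,175));print(go(*W([-.067,.075]),.048,175))
print(tabend(shot('wrist')))
```

```text
0.16858369134789827 [ 0.37870876 -0.13897678  0.07634201]
(array([ 0.0019, -0.0002,  0.0283]), array([0. , 0.1, 0.1]))
(array([-0.0661, -0.0003,  0.0284]), array([0. , 0.1, 0.1]))
[(398, np.int64(210), np.float64(257.0), array([ 0.0183,  0.0014, -0.014 ]))]
```

Emit:
step_arm(commands=[{"travel":[0,0,0.02],"angular":[0,0,0],"fingers":0.0},{"travel":[0,0,0.028],"angular":[0,0,0],"fingers":0.0},{"travel":[-0.012,0,0.028],"angular":[0,0,0],"fingers":0.0},{"travel":[-0.024,0,0.028],"angular":[0,0,0],"fingers":0.0},{"travel":[-0.036,0,0.028],"angular":[0,0,0],"fingers":0.0},{"travel":[-0.046,0,0.028],"angular":[0,0,0],"fingers":0.0},{"travel":[-0.055,0,0.028],"angular":[0,0,0],"fingers":0.0},{"travel":[-0.063,0,0.028],"angular":[0,0,0],"fingers":0.0},{"travel":[-0.067,0,0.028],"angular":[0,0,0],"fingers":0.0},{"travel":[-0.067,0,0.028],"angular":[0,0,0],"fingers":0.0}])

```text
t: 41.25
tool_pos: [0.4443, -0.1451, 0.0469]
orientation: [0.043, 0.999, 0.0, -0.0]
ft_force: [-0.4, -0.4, 0.1]
opening: 0.168
grip_force: 29.8
```

Emit:
step_arm(commands=[{"travel":[-0.002,0,0],"angular":[0,0,0],"fingers":0.0},{"travel":[-0.002,0,0.002],"angular":[0,0,0],"fingers":0.0},{"travel":[-0.002,0,0.002],"angular":[0,0,0],"fingers":0.0}])

```text
t: 41.55
tool_pos: [0.4454, -0.1454, 0.0453]
orientation: [0.044, 0.999, 0.0, -0.001]
ft_force: [-3.0, 0.4, 7.7]
opening: 0.169
grip_force: 30.0
```

Emit:
step_arm(commands=[{"travel":[0,0,-0.001],"angular":[0,0,0],"fingers":0.35},{"travel":[0,0,-0.001],"angular":[0,0,0],"fingers":0.35},{"travel":[0,0,-0.001],"angular":[0,0,0],"fingers":0.35},{"travel":[0,0,-0.03],"angular":[0,0,0],"fingers":0.35},{"travel":[0,0,-0.08],"angular":[0,0,0],"fingers":0.35},{"travel":[0,0,-0.13],"angular":[0,0,0],"fingers":0.5},{"travel":[-0.05,-0.03,-0.17],"angular":[0,0,0],"fingers":0.5},{"travel":[-0.1,-0.06,-0.18],"angular":[0,0,0],"fingers":0.5},{"travel":[-0.13,-0.08,-0.18],"angular":[0,0,0],"fingers":0.5},{"travel":[-0.13,-0.08,-0.18],"angular":[0,0,0],"fingers":0.5}])

```text
t: 42.55
tool_pos: [0.5721, -0.2399, 0.2259]
orientation: [0.044, 0.999, -0.001, 0.002]
ft_force: [-0.2, 0.0, -0.2]
opening: 0.499
grip_force: 0.0
```

Run:
```python
from h import *
s=robot.sense();print(s['tool_pos'])
q=shot('wrist');p=shot('scene');t=shot('top')
for c,ru in(('blue',(75,)),('orange',(-75,))):
    pass
cv2.imwrite('pics/i5.png',np.vstack([np.hstack([cv2.resize(p['img'][160:240,160:260,::-1],(400,320)),cv2.resize(t['img'][170:240,280:368,::-1],(400,320))]),cv2.resize(q['img'][60:200,86:436,::-1],(700,280)) if 0 else cv2.resize(q['img'][50:190,156:356,::-1],(800,280))]))
for b in blobs(q,.016,300): print(*b)
print([(d['score'],w(t,d['point'],0)) for d in robot.landmark_of(t,'carrier')])
# carrier pose from top: threshold dark frame
```

```text
[ 0.57207981 -0.23988512  0.22594206]
blue 2100 [ 0.4763 -0.1405] -6.6 0.103 (np.float64(327.0), np.float64(97.0)) [ 63. 111. 205.]
orange 1751 [ 0.4646 -0.301 ] -7.3 0.097 (np.float64(201.0), np.float64(100.0)) [240. 142.  59.]
[]
```

View pics/i5.png

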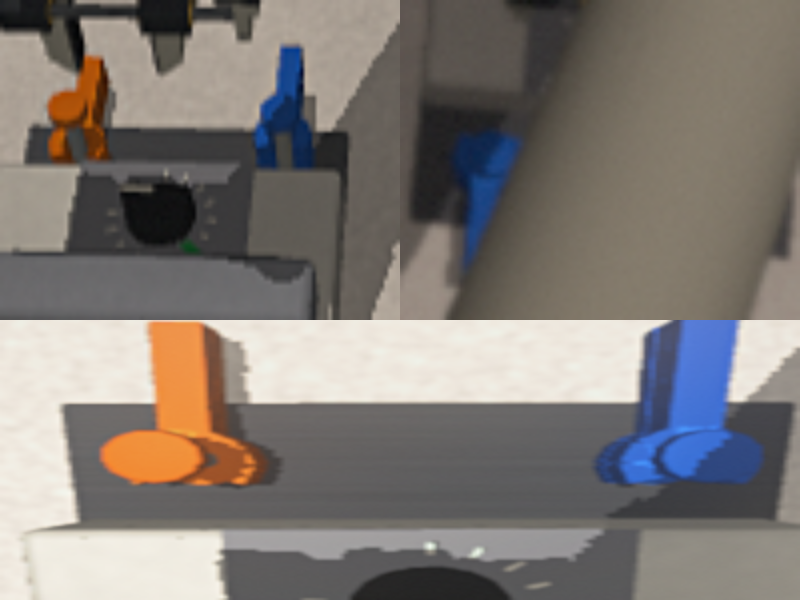

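Run:
```python
from h import *
print(robot.sense()['tool_pos'],go(.52,.27,.25,85))
```

```text
[ 0.56759607 -0.23574939  0.22378182] (array([ 0.0915,  0.4997, -0.0254]), array([-0.1, -0.2, 90. ]))
```

Emit:
step_arm(commands=[{"travel":[0.0,0.1,-0.04],"angular":[0,0,90],"fingers":0.5},{"travel":[0.09,0.5,-0.025],"angular":[0,0,90],"fingers":0.5},{"travel":[0.09,0.5,-0.025],"angular":[0,0,90],"fingers":0.5},{"travel":[0.09,0.5,-0.025],"angular":[0,0,90],"fingers":0.5},{"travel":[0.09,0.5,-0.025],"angular":[0,0,90],"fingers":0.5},{"travel":[0.09,0.5,-0.025],"angular":[0,0,90],"fingers":0.5},{"travel":[0.09,0.5,-0.025],"angular":[0,0,90],"fingers":0.5},{"travel":[0.09,0.5,-0.025],"angular":[0,0,90],"fingers":0.5},{"travel":[0.09,0.5,-0.025],"angular":[0,0,90],"fingers":0.5},{"travel":[0.09,0.5,-0.025],"angular":[0,0,90],"fingers":0.5}])

```text
t: 43.75
tool_pos: [0.5255, 0.2249, 0.2493]
orientation: [0.677, 0.736, -0.0, -0.001]
ft_force: [1.5, 0.2, 0.0]
opening: 0.497
grip_force: 0.0
```

Emit:
step_arm(commands=[{"travel":[0,0,0],"angular":[0,0,5],"fingers":0.5},{"travel":[0,0,0],"angular":[0,0,5],"fingers":0.5},{"travel":[0,0,0],"angular":[0,0,5],"fingers":0.5}])

```text
t: 44.05
tool_pos: [0.5269, 0.2221, 0.2491]
orientation: [0.706, 0.708, -0.001, -0.0]
ft_force: [-1.0, -0.5, -0.4]
opening: 0.5
grip_force: 0.0
```

Run:
```python
from h import *
s=robot.sense();print(s['tool_pos'],go(.52,.27,.25,85))
q=shot('wrist','w6.png');t=shot('top','t6.png');p=shot('scene')
for im,n in((q,'w'),(t,'t'),(p,'s')): print(n,[(d['score'],d['point'],w(im,d['point'],0)) for d in robot.landmark_of(im,'carrier')][:2])
```

```text
[0.5268971  0.22210927 0.24914899] (array([ 0.0479, -0.0068, -0.0009]), array([-0.1,  0. ,  5.1]))
w [(0.6, [254.0, 56.7], array([0.52286761, 0.3767318 , 0.        ]))]
t []
s [(0.94, [411.8, 197.3], array([0.52333447, 0.38021436, 0.        ]))]
```

View pics/w6.png

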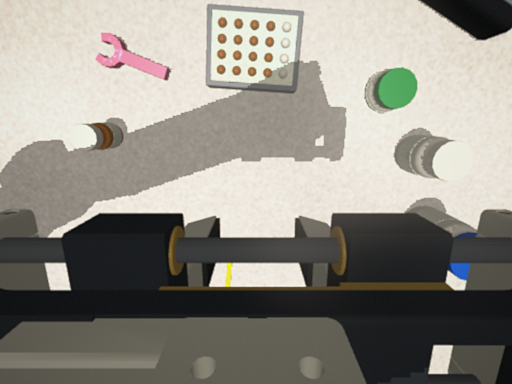

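```bash
cat >> h.py <<'E'
def rect(q,pts,z=.026):
    P=np.array([w(q,p,z)[:2] for p in pts]);c=P.mean(0)
    e=(P[1]+P[2]-P[0]-P[3])/2;f=(P[0]+P[1]-P[2]-P[3])/2
    a=np.degrees(np.arctan2(e[1],e[0]))
    L=R.from_euler('z',X[2]).as_matrix()[:2,:2].T@(c-W([.03,.26]))
    print('centre',c.round(4),'yaw',round(a,1),'size',np.linalg.norm(e).round(3),np.linalg.norm(f).round(3),'in loading frame',L.round(4))
E
python3 - <<'E'
from h import *
q=shot('wrist')
rect(q,[(209,5.5),(303,13.5),(297,90),(206,84)])
print(go(*W([.03,.26]),.2,85))
E
```

```text
centre [0.5248 0.3799] yaw -4.0 size 0.118 0.09 in loading frame [-0.0628  0.3448]
(array([-0.1914,  0.0296,  0.0493]), array([-0. , -0. ,  4.9]))
```

Run:
```python
from h import *
L=lambda x,y:W([.03+x,.26+y])
print(L(-.145,.345),go(*L(-.145,.345),.12,175));print(L(-.0695,.345))
```

```text
[0.44296341 0.38725142] (array([ 0.1647, -0.0852,  0.1295]), array([ -0. ,  -0.1, -85.1]))
[0.51817624 0.38067263]
```

Emit:
step_arm(commands=[{"travel":[0.165,-0.085,0.1],"angular":[0,0,-85],"fingers":0.5},{"travel":[0.165,-0.085,0.1],"angular":[0,0,-85],"fingers":0.5},{"travel":[0.165,-0.085,0.1],"angular":[0,0,-85],"fingers":0.5},{"travel":[0.165,-0.085,0.1],"angular":[0,0,-85],"fingers":0.5},{"travel":[0.165,-0.085,0.1],"angular":[0,0,-85],"fingers":0.5},{"travel":[0.165,-0.085,0.1],"angular":[0,0,-85],"fingers":0.5},{"travel":[0.165,-0.085,0.1],"angular":[0,0,-85],"fingers":0.5},{"travel":[0.165,-0.085,0.1],"angular":[0,0,-85],"fingers":0.5},{"travel":[0.165,-0.085,0.1],"angular":[0,0,-85],"fingers":0.5},{"travel":[0.165,-0.085,0.1],"angular":[0,0,-85],"fingers":0.5}])

```text
t: 45.4
tool_pos: [0.4431, 0.388, 0.1495]
orientation: [0.041, 0.999, 0.0, -0.0]
ft_force: [-0.1, 0.7, 0.9]
opening: 0.501
grip_force: 0.0
```

Emit:
step_arm(commands=[{"travel":[0,0,0],"angular":[0,0,0],"fingers":0.5},{"travel":[0,0,0],"angular":[0,0,0],"fingers":0.5},{"travel":[0,0,0],"angular":[0,0,0],"fingers":0.5}])

```text
t: 45.7
tool_pos: [0.4429, 0.3881, 0.1495]
orientation: [0.045, 0.999, 0.0, -0.0]
ft_force: [-0.3, -0.7, -0.3]
opening: 0.503
grip_force: 0.0
```

Run:
```python
from h import *
L=lambda x,y:W([.03+x,.26+y])
s=robot.sense();print(s['tool_pos'])
print(go(*L(-.145,.345),.01,175));print(go(*L(-.0695,.345),.01,175))
p=shot('scene');print([(d['score'],d['point'],w(p,d['point'],0)) for d in robot.landmark_of(p,'carrier')][:2])
```

```text
[0.442916   0.38810826 0.14949796]
(array([-0.0002, -0.0009,  0.1395]), array([ 0. , -0. , -0.2]))
(array([-0.0757, -0.0007,  0.1394]), array([ 0. , -0. , -0.2]))
[(0.72, [411.8, 194.8], array([0.51445616, 0.38262143, 0.        ])), (0.59, [181.6, 190.4], array([ 0.4552067 , -0.30277579,  0.        ]))]
```

Emit:
step_arm(commands=[{"travel":[0,0,0.05],"angular":[0,0,0],"fingers":0.5},{"travel":[0,0,0.1],"angular":[0,0,0],"fingers":0.5},{"travel":[0,0,0.13],"angular":[0,0,0],"fingers":0.5},{"travel":[0,0,0.138],"angular":[0,0,0],"fingers":0.5},{"travel":[-0.005,0,0.138],"angular":[0,0,0],"fingers":0.5},{"travel":[-0.012,0,0.138],"angular":[0,0,0],"fingers":0.5},{"travel":[-0.02,0,0.138],"angular":[0,0,0],"fingers":0.5},{"travel":[-0.028,0,0.138],"angular":[0,0,0],"fingers":0.5},{"travel":[-0.036,0,0.138],"angular":[0,0,0],"fingers":0.5},{"travel":[-0.044,0,0.138],"angular":[0,0,0],"fingers":0.5}])

```text
t: 46.8
tool_pos: [0.4864, 0.3856, 0.0131]
orientation: [0.043, 0.999, 0.001, -0.001]
ft_force: [-6.5, 0.8, 4.9]
opening: 0.5
grip_force: 3.2
```

Emit:
step_arm(commands=[{"travel":[-0.008,0,0],"angular":[0,0,0],"fingers":0.5},{"travel":[-0.016,0,0],"angular":[0,0,0],"fingers":0.5},{"travel":[-0.024,0,0],"angular":[0,0,0],"fingers":0.5},{"travel":[-0.03,0,0],"angular":[0,0,0],"fingers":0.5},{"travel":[-0.032,0,0],"angular":[0,0,0],"fingers":0.5},{"travel":[-0.032,0,0],"angular":[0,0,0],"fingers":0.5}])

```text
t: 47.4
tool_pos: [0.5193, 0.3823, 0.0126]
orientation: [0.044, 0.999, 0.001, 0.0]
ft_force: [-2.2, 1.7, 2.0]
opening: 0.5
grip_force: 1.3
```

Run:
```python
from h import *
s=robot.sense();print(s['tool_pos'],s['ft_force'])
p=shot('scene');print([(d['score'],d['point'],w(p,d['point'],0)) for d in robot.landmark_of(p,'carrier')][:2])
```

```text
[0.51934218 0.38231617 0.01263328] [-2.23003052  1.67173938  1.97521689]
[(0.92, [416.7, 214.5], array([0.58333475, 0.3781481 , 0.        ])), (0.39, [124.4, 167.1], array([ 0.35308871, -0.4879081 ,  0.        ]))]
```

Run:
```python
from h import *
t=shot('top')
for px in((133,228),(178,157),(37,165)): 
    for z in(0,.05): print(px,w(t,(px[0]/1.5625,px[1]/1.5625),z).round(3))
L=lambda x,y:W([.03+x,.26+y])
print(L(-.012,.415),L(-.012,.345))
cv2.imwrite('pics/i6.png',cv2.resize(t['img'][80:240,20:240,::-1],(800,582)))
```

```text
(133, 228) [0.683 0.477 0.   ]
(133, 228) [0.669 0.458 0.05 ]
(178, 157) [0.825 0.402 0.   ]
(178, 157) [0.806 0.385 0.05 ]
(37, 165) [0.806 0.671 0.   ]
(37, 165) [0.787 0.645 0.05 ]
[0.58155707 0.44539604] [0.57545753 0.3756623 ]
```

View pics/i6.png

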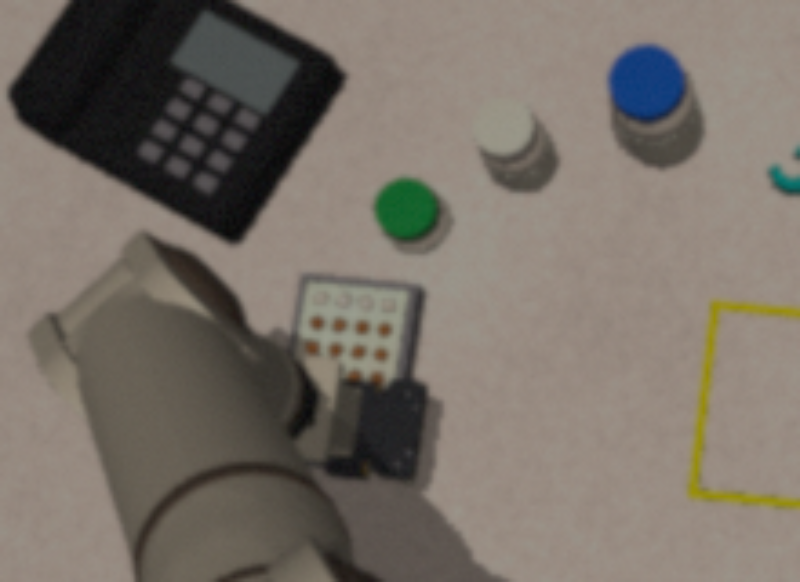

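Emit:
step_arm(commands=[{"travel":[0.02,0,0],"angular":[0,0,0],"fingers":0.5},{"travel":[0.03,0,-0.04],"angular":[0,0,0],"fingers":0.5},{"travel":[0.03,0,-0.09],"angular":[0,0,0],"fingers":0.5},{"travel":[0.03,0,-0.13],"angular":[0,0,8],"fingers":0.5},{"travel":[0.03,0,-0.13],"angular":[0,0,16],"fingers":0.5},{"travel":[0.03,0,-0.13],"angular":[0,0,24],"fingers":0.5},{"travel":[0.03,0,-0.13],"angular":[0,0,32],"fingers":0.5},{"travel":[0.03,0,-0.13],"angular":[0,0,40],"fingers":0.5},{"travel":[0.03,0,-0.13],"angular":[0,0,48],"fingers":0.5},{"travel":[0.03,0,-0.13],"angular":[0,0,56],"fingers":0.5}])

```text
t: 48.55
tool_pos: [0.4898, 0.3836, 0.1418]
orientation: [0.51, 0.86, 0.0, 0.0]
ft_force: [0.6, -0.0, -0.7]
opening: 0.497
grip_force: 0.0
```

Emit:
step_arm(commands=[{"travel":[0,0,0],"angular":[0,0,8],"fingers":0.5},{"travel":[0,0,0],"angular":[0,0,16],"fingers":0.5},{"travel":[0,0,0],"angular":[0,0,24],"fingers":0.5},{"travel":[0,0,0],"angular":[0,0,32],"fingers":0.5},{"travel":[0,0,0],"angular":[0,0,34],"fingers":0.5},{"travel":[0,0,0],"angular":[0,0,34],"fingers":0.5}])

```text
t: 49.15
tool_pos: [0.4896, 0.3837, 0.1417]
orientation: [0.738, 0.675, 0.0, 0.0]
ft_force: [-0.1, -0.5, -0.7]
opening: 0.502
grip_force: 0.0
```

Run:
```python
from h import *
L=lambda x,y:W([.03+x,.26+y])
s=robot.sense();print(s['tool_pos'])
print(go(*L(-.018,.418),.13,85))
p=shot('scene');q=shot('wrist');t=shot('top')
for im in(p,q,t): print([(d['score'],d['point'],w(im,d['point'],0)) for d in robot.landmark_of(im,'carrier')][:1])
```

```text
[0.4895602  0.38373978 0.14169417]
(array([0.0725, 0.0802, 0.0118]), array([ 0., -0., -0.]))
[(0.63, [414.0, 215.2], array([0.58519637, 0.36981191, 0.        ]))]
[(0.84, [348.8, 186.8], array([0.59305828, 0.37175811, 0.        ]))]
[(0.61, [118.3, 177.1], array([0.59003215, 0.37285388, 0.        ]))]
```

Emit:
step_arm(commands=[{"travel":[0.045,0.03,0],"angular":[0,0,0],"fingers":0.5},{"travel":[0.0725,0.06,0],"angular":[0,0,0],"fingers":0.5},{"travel":[0.0725,0.08,0],"angular":[0,0,0],"fingers":0.5},{"travel":[0.0725,0.08,0.05],"angular":[0,0,0],"fingers":0.5},{"travel":[0.0725,0.08,0.1],"angular":[0,0,0],"fingers":0.5},{"travel":[0.0725,0.08,0.125],"angular":[0,0,0],"fingers":0.5},{"travel":[0.0725,0.08,0.131],"angular":[0,0,0],"fingers":0.5},{"travel":[0.0725,0.08,0.131],"angular":[0,0,0],"fingers":0.5}])

```text
t: 50.25
tool_pos: [0.5741, 0.4491, 0.0095]
orientation: [0.737, 0.676, -0.001, -0.0]
ft_force: [-0.8, 0.4, 0.1]
opening: 0.495
grip_force: 0.0
```

Emit:
step_arm(commands=[{"travel":[-0.007,0,0],"angular":[0,0,0],"fingers":0.5},{"travel":[-0.015,0,0],"angular":[0,0,0],"fingers":0.5},{"travel":[-0.024,0,0],"angular":[0,0,0],"fingers":0.5},{"travel":[-0.034,0,0],"angular":[0,0,0],"fingers":0.5},{"travel":[-0.044,0,0],"angular":[0,0,0],"fingers":0.5},{"travel":[-0.054,0,0],"angular":[0,0,0],"fingers":0.5},{"travel":[-0.064,0,0],"angular":[0,0,0],"fingers":0.5},{"travel":[-0.074,0,0],"angular":[0,0,0],"fingers":0.5},{"travel":[-0.084,0,0],"angular":[0,0,0],"fingers":0.5},{"travel":[-0.094,0,0],"angular":[0,0,0],"fingers":0.5}])

```text
t: 51.25
tool_pos: [0.5677, 0.3585, 0.013]
orientation: [0.737, 0.676, 0.003, -0.001]
ft_force: [1.2, 5.6, 4.7]
opening: 0.498
grip_force: 3.0
```

Run:
```python
from h import *
L=lambda x,y:W([.03+x,.26+y])
s=robot.sense();print(s['tool_pos'],go(*L(-.018,.057),.01,85))
p=shot('scene');q=shot('wrist');t=shot('top')
for im in(p,q,t): print([(d['score'],d['point'],w(im,d['point'],0)) for d in robot.landmark_of(im,'carrier')][:1])
```

```text
[0.56767409 0.35848363 0.01302787] (array([-2.702e-01, -1.000e-04,  1.400e-03]), array([ 0.2, -0.3,  0.1]))
[]
[]
[(0.88, [145.2, 179.7], array([0.58319999, 0.29398277, 0.        ]))]
```

Emit:
step_arm(commands=[{"travel":[-0.011,0,0],"angular":[0,0,0],"fingers":0.5},{"travel":[-0.022,0,0],"angular":[0,0,0],"fingers":0.5},{"travel":[-0.033,0,0],"angular":[0,0,0],"fingers":0.5},{"travel":[-0.044,0,0],"angular":[0,0,0],"fingers":0.5},{"travel":[-0.055,0,0],"angular":[0,0,0],"fingers":0.5},{"travel":[-0.066,0,0],"angular":[0,0,0],"fingers":0.5},{"travel":[-0.077,0,0],"angular":[0,0,0],"fingers":0.5},{"travel":[-0.088,0,0],"angular":[0,0,0],"fingers":0.5},{"travel":[-0.099,0,0],"angular":[0,0,0],"fingers":0.5},{"travel":[-0.11,0,0],"angular":[0,0,0],"fingers":0.5}])

```text
t: 52.55
tool_pos: [0.5565, 0.2455, 0.0104]
orientation: [0.737, 0.676, -0.0, -0.0]
ft_force: [0.2, 3.5, 1.8]
opening: 0.499
grip_force: 2.2
```

Emit:
step_arm(commands=[{"travel":[-0.011,0,0],"angular":[0,0,0],"fingers":0.5},{"travel":[-0.022,0,0],"angular":[0,0,0],"fingers":0.5},{"travel":[-0.033,0,0],"angular":[0,0,0],"fingers":0.5},{"travel":[-0.044,0,0],"angular":[0,0,0],"fingers":0.5},{"travel":[-0.055,0,0],"angular":[0,0,0],"fingers":0.5},{"travel":[-0.066,0,0],"angular":[0,0,0],"fingers":0.5},{"travel":[-0.077,0,0],"angular":[0,0,0],"fingers":0.5},{"travel":[-0.087,0,0],"angular":[0,0,0],"fingers":0.5},{"travel":[-0.095,0,0],"angular":[0,0,0],"fingers":0.5},{"travel":[-0.1,0,0],"angular":[0,0,0],"fingers":0.5}])

```text
t: 53.55
tool_pos: [0.5479, 0.1457, 0.0104]
orientation: [0.738, 0.675, -0.0, -0.0]
ft_force: [1.1, 5.0, 2.2]
opening: 0.498
grip_force: 2.5
```

Run:
```python
from h import *
L=lambda x,y:W([.03+x,.26+y])
s=robot.sense();print(s['tool_pos'],go(*L(-.018,.057),.01,85))
p=shot('scene');q=shot('wrist');t=shot('top')
for im in(p,q,t): print([(d['score'],d['point'],w(im,d['point'],0)) for d in robot.landmark_of(im,'carrier')][:1])
print(L(0,0))
```

```text
[0.5478818  0.14566124 0.01035417] (array([-0.0565,  0.0015,  0.0003]), array([-0.1, -0. , -0.1]))
[(0.63, [316.5, 214.2], array([0.56461937, 0.09151398, 0.        ]))]
[]
[(0.92, [219.2, 185.7], array([0.56789781, 0.07805881, 0.        ]))]
[0.55734989 0.0309289 ]
```

Emit:
step_arm(commands=[{"travel":[-0.01,0,0],"angular":[0,0,0],"fingers":0.5},{"travel":[-0.02,0,0],"angular":[0,0,0],"fingers":0.5},{"travel":[-0.03,0,0],"angular":[0,0,0],"fingers":0.5},{"travel":[-0.04,0,0],"angular":[0,0,0],"fingers":0.5},{"travel":[-0.048,0,0],"angular":[0,0,0],"fingers":0.5},{"travel":[-0.054,0,0],"angular":[0,0,0],"fingers":0.5},{"travel":[-0.057,0,0],"angular":[0,0,0],"fingers":0.5},{"travel":[-0.057,0,0],"angular":[0,0,0],"fingers":0.5},{"travel":[-0.057,0,0],"angular":[0,0,0],"fingers":0.5}])

```text
t: 54.75
tool_pos: [0.5432, 0.0896, 0.0105]
orientation: [0.737, 0.675, -0.0, -0.0]
ft_force: [0.2, -0.2, -0.5]
opening: 0.499
grip_force: 0.0
```

Emit:
step_arm(commands=[{"travel":[0.02,0,0],"angular":[0,0,0],"fingers":0.5},{"travel":[0.025,0,-0.05],"angular":[0,0,0],"fingers":0.5},{"travel":[0.0,0,-0.1],"angular":[0,0,0],"fingers":0.5},{"travel":[-0.05,0,-0.15],"angular":[0,0,0],"fingers":0.5},{"travel":[-0.1,0,-0.2],"angular":[0,0,0],"fingers":0.5},{"travel":[-0.15,0,-0.24],"angular":[0,0,0],"fingers":0.5},{"travel":[-0.18,0,-0.24],"angular":[0,0,0],"fingers":0.5},{"travel":[-0.18,0,-0.24],"angular":[0,0,0],"fingers":0.5},{"travel":[-0.18,0,-0.24],"angular":[0,0,0],"fingers":0.5}])

```text
t: 55.65
tool_pos: [0.5283, -0.0962, 0.2537]
orientation: [0.74, 0.672, 0.001, 0.003]
ft_force: [0.2, -0.6, -0.2]
opening: 0.503
grip_force: 0.0
```

Run:
```python
from h import *
s=robot.sense();print(s['tool_pos'])
q=shot('wrist','w7.png');t=shot('top')
for im in(q,t): print([(d['score'],d['point'],w(im,d['point'],0)) for d in robot.landmark_of(im,'carrier')][:1])
cv2.imwrite('pics/w7c.png',np.vstack([cv2.resize(q['img'][:200,100:420,::-1],(640,400)),cv2.resize(t['img'][150:230,180:440,::-1],(640,197))]))
```

```text
[ 0.52833089 -0.09616509  0.25369467]
[(0.56, [271.6, 101.9], array([ 0.5603593 , -0.00313884,  0.        ]))]
[(0.56, [247.5, 189.5], array([ 0.55762133, -0.00428507,  0.        ]))]
```

View pics/w7c.png

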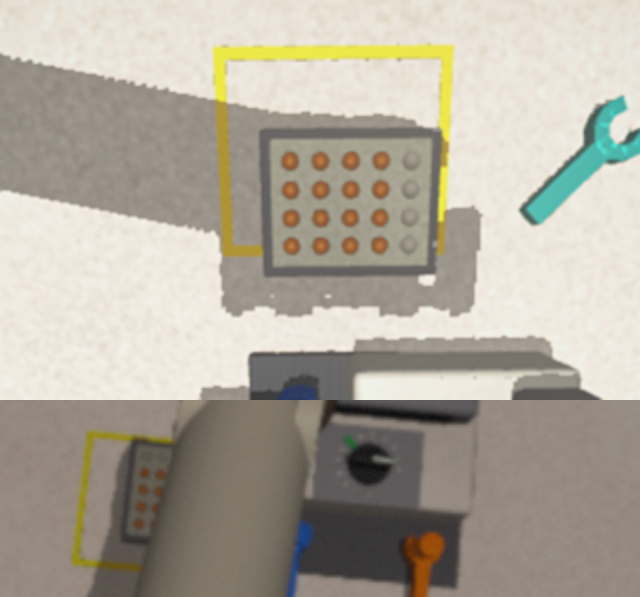

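Run:
```python
from h import *
q=shot('wrist');f=lambda u,v:(100+u/2,v/2)
rect(q,[f(261,129),f(441,129),f(434,275),f(265,275)])
print('tape');rect(q,[f(228,58),f(445,58),f(439,248),f(231,250)],0)
L=lambda x,y:W([.03+x,.26+y])
print(robot.sense()['tool_pos'],L(0,-.1),W([0,.0]))
```

```text
centre [0.5594 0.0038] yaw -4.9 size 0.116 0.093 in loading frame [ 0.0044 -0.0268]
tape
centre [0.5532 0.0376] yaw -4.7 size 0.148 0.124 in loading frame [-0.0048  0.0063]
[ 0.52709886 -0.08751185  0.24927841] [ 0.54863626 -0.06869074] [ 0.50480857 -0.22546808]
```

Run:
```python
from h import *
L=lambda x,y:W([.03+x,.26+y])
s=robot.sense();print(s['tool_pos']);print(go(*L(-.015,-.096),.13,85));print(go(*L(-.015,-.056),.013,85))
```

```text
[ 0.52709886 -0.08751185  0.24927841]
(array([0.0245, 0.0052, 0.1193]), array([-0.2, -0.1,  0.1]))
(array([0.0644, 0.0056, 0.2363]), array([-0.2, -0.1,  0.1]))
```

Emit:
step_arm(commands=[{"travel":[0.0245,0.005,0.05],"angular":[0,0,0],"fingers":0.5},{"travel":[0.0245,0.005,0.1],"angular":[0,0,0],"fingers":0.5},{"travel":[0.0245,0.005,0.12],"angular":[0,0,0],"fingers":0.5},{"travel":[0.0245,0.005,0.12],"angular":[0,0,0],"fingers":0.5},{"travel":[0.0245,0.005,0.12],"angular":[0,0,0],"fingers":0.5}])

```text
t: 56.4
tool_pos: [0.5344, -0.0645, 0.13]
orientation: [0.737, 0.676, -0.001, -0.001]
ft_force: [0.7, 0.3, 0.8]
opening: 0.501
grip_force: 0.0
```

Run:
```python
from h import *
L=lambda x,y:W([.03+x,.26+y])
s=robot.sense();print(s['tool_pos']);print(go(*L(-.015,-.096),.014,85));print(go(*L(-.015,-.056),.014,85))
q=shot('wrist');print([(d['score'],d['point'],w(q,d['point'],0)) for d in robot.landmark_of(q,'carrier')][:1])
```

```text
[ 0.53435282 -0.06454872  0.12997665]
(array([ 1.10e-03, -1.00e-04,  1.16e-01]), array([-0.1, -0. ,  0.1]))
(array([ 4.11e-02, -1.00e-04,  1.16e-01]), array([-0.1, -0. ,  0.1]))
[(0.59, [279.6, 127.2], array([ 0.56321501, -0.00416852,  0.        ]))]
```

Emit:
step_arm(commands=[{"travel":[0,0,0.04],"angular":[0,0,0],"fingers":0.5},{"travel":[0,0,0.08],"angular":[0,0,0],"fingers":0.5},{"travel":[0,0,0.105],"angular":[0,0,0],"fingers":0.5},{"travel":[0,0,0.116],"angular":[0,0,0],"fingers":0.5},{"travel":[0.005,0,0.116],"angular":[0,0,0],"fingers":0.5},{"travel":[0.01,0,0.116],"angular":[0,0,0],"fingers":0.5},{"travel":[0.016,0,0.116],"angular":[0,0,0],"fingers":0.5},{"travel":[0.022,0,0.116],"angular":[0,0,0],"fingers":0.5},{"travel":[0.028,0,0.116],"angular":[0,0,0],"fingers":0.5},{"travel":[0.033,0,0.116],"angular":[0,0,0],"fingers":0.5}])

```text
t: 57.5
tool_pos: [0.5389, -0.0335, 0.0158]
orientation: [0.738, 0.675, 0.001, 0.001]
ft_force: [-0.5, -5.9, 4.2]
opening: 0.5
grip_force: 3.1
```

Emit:
step_arm(commands=[{"travel":[0.004,0,0],"angular":[0,0,0],"fingers":0.5},{"travel":[0.007,0,0],"angular":[0,0,0],"fingers":0.5},{"travel":[0.008,0,0],"angular":[0,0,0],"fingers":0.5},{"travel":[0.008,0,0],"angular":[0,0,0],"fingers":0.5},{"travel":[-0.01,0,0],"angular":[0,0,0],"fingers":0.5},{"travel":[-0.03,0,-0.05],"angular":[0,0,0],"fingers":0.5},{"travel":[-0.03,0,-0.1],"angular":[0,0,0],"fingers":0.5},{"travel":[-0.06,0,-0.15],"angular":[0,0,0],"fingers":0.5},{"travel":[-0.1,0,-0.2],"angular":[0,0,0],"fingers":0.5},{"travel":[-0.12,0,-0.24],"angular":[0,0,0],"fingers":0.5}])

```text
t: 58.5
tool_pos: [0.5279, -0.142, 0.2398]
orientation: [0.737, 0.676, 0.001, -0.0]
ft_force: [0.7, -0.5, -0.2]
opening: 0.502
grip_force: 0.0
```

Emit:
step_arm(commands=[{"travel":[0,0,0],"angular":[0,0,0],"fingers":0.5},{"travel":[0,0,0],"angular":[0,0,0],"fingers":0.5}])

```text
t: 58.7
tool_pos: [0.529, -0.1417, 0.239]
orientation: [0.737, 0.675, 0.002, 0.001]
ft_force: [0.4, 1.1, -0.5]
opening: 0.495
grip_force: 0.0
```

Run:
```python
from h import *
s=robot.sense();print(s['tool_pos'])
q=shot('wrist','w8.png')
# automatic: yellow tape bbox and dark-frame carrier
im=q['img'][:200];hsv=cv2.cvtColor(im,cv2.COLOR_RGB2HSV)
y=cv2.inRange(hsv,(22,120,80),(35,255,255));v,u=np.where(y);print('tape px',u.min(),u.max(),v.min(),v.max())
print([(d['score'],d['point'],w(q,d['point'],0)) for d in robot.landmark_of(q,'carrier')][:1])
cv2.imwrite('pics/w8c.png',cv2.resize(q['img'][:200,100:420,::-1],(800,500)))
```

```text
[ 0.52895289 -0.14170531  0.23900508]
tape px 202 328 0 94
[(0.6, [273.7, 36.0], array([0.56786981, 0.03349483, 0.        ]))]
```

View pics/w8c.png

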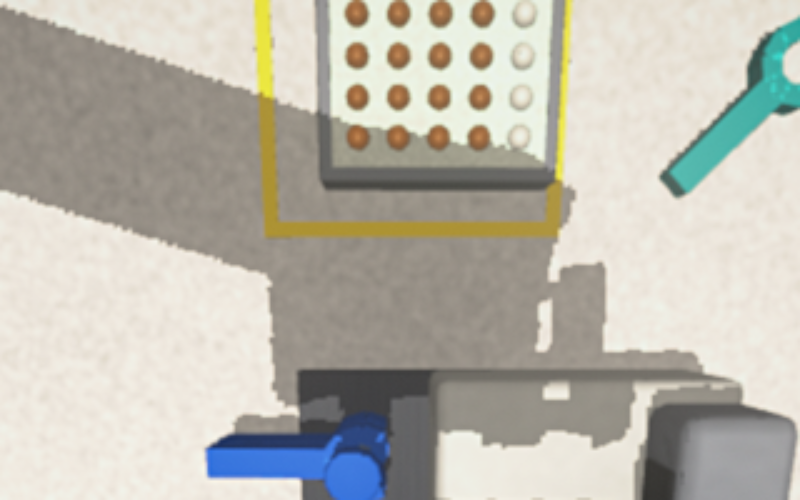

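Run:
```python
from h import *
q=shot('wrist');f=lambda u,v:(100+u/2.5,v/2.5)
M=R.from_euler('z',X[2]).as_matrix()[:2,:2]
a,b=[w(q,f(*p),.026)[:2] for p in((321,178),(556,171))];print(np.linalg.norm(a-b));c=(a+b)/2+M@[0,.0475]
d,e=[w(q,f(*p),0)[:2] for p in((276,222),(548,222))];print(np.linalg.norm(d-e));t=(d+e)/2+M@[0,.0605]
print('carrier',c,'tape',t,'diff',M.T@(c-t),'model diff',M.T@(c-W([.03,.26])))
L=lambda x,y:W([.03+x,.26+y])
print(go(*L(.1,.003),.24,175))
```

```text
0.11767725593886846
0.14816883367529043
carrier [0.5658581  0.03659303] tape [0.5529574  0.03131178] diff [0.01239144 0.00638527] model diff [0.0079823  0.00638396]
(array([ 0.1756,  0.1156, -0.0044]), array([ -0.1,  -0.2, -89.9]))
```

Emit:
step_arm(commands=[{"travel":[0.175,0.117,0],"angular":[0,0,-90],"fingers":0.5},{"travel":[0.175,0.117,0],"angular":[0,0,-90],"fingers":0.5},{"travel":[0.175,0.117,0],"angular":[0,0,-90],"fingers":0.5},{"travel":[0.175,0.117,0],"angular":[0,0,-90],"fingers":0.5},{"travel":[0.175,0.117,0],"angular":[0,0,-90],"fingers":0.5},{"travel":[0.175,0.117,0],"angular":[0,0,-90],"fingers":0.5},{"travel":[0.175,0.117,0],"angular":[0,0,-90],"fingers":0.5},{"travel":[0.175,0.117,0],"angular":[0,0,-90],"fingers":0.5},{"travel":[0.175,0.117,0],"angular":[0,0,-90],"fingers":0.5},{"travel":[0.175,0.117,0],"angular":[0,0,-90],"fingers":0.5}])

```text
t: 59.85
tool_pos: [0.6584, 0.0238, 0.2347]
orientation: [0.075, 0.997, 0.0, -0.002]
ft_force: [0.2, 0.9, 0.0]
opening: 0.504
grip_force: 0.0
```

Emit:
step_arm(commands=[{"travel":[0,0,0.05],"angular":[0,0,-4],"fingers":0.5},{"travel":[0,0,0.1],"angular":[0,0,-4],"fingers":0.5},{"travel":[0,0,0.1],"angular":[0,0,-4],"fingers":0.5},{"travel":[0,0,0.1],"angular":[0,0,-4],"fingers":0.5}])

```text
t: 60.25
tool_pos: [0.6581, 0.0231, 0.1354]
orientation: [0.044, 0.999, 0.0, -0.003]
ft_force: [0.6, -0.2, 1.7]
opening: 0.497
grip_force: 0.0
```

Run:
```python
from h import *
L=lambda x,y:W([.03+x,.26+y])
s=robot.sense();print(s['tool_pos'])
print(go(*L(.1,.005),.013,175));print(go(*L(.067,.005),.013,175))
q=shot('wrist');t=shot('top')
for im in(q,t):
    print([(d['score'],d['point'],w(im,d['point'],0)) for d in robot.landmark_of(im,'carrier')][:1])
```

```text
[0.65806441 0.02308404 0.13544916]
(array([0.0003, 0.004 , 0.1225]), array([ 0. , -0.3,  0. ]))
(array([0.0333, 0.004 , 0.1226]), array([ 0. , -0.3,  0. ]))
[(0.97, [257.9, 99.6], array([0.56967342, 0.032939  , 0.        ]))]
[(0.31, [350.8, 222.0], array([ 0.46635523, -0.30154237,  0.        ]))]
```

Emit:
step_arm(commands=[{"travel":[0,0.003,0.05],"angular":[0,-0.3,0],"fingers":0.5},{"travel":[0,0.003,0.1],"angular":[0,-0.3,0],"fingers":0.5},{"travel":[0,0.003,0.122],"angular":[0,-0.3,0],"fingers":0.5},{"travel":[0.005,0.003,0.122],"angular":[0,-0.3,0],"fingers":0.5},{"travel":[0.012,0.003,0.122],"angular":[0,-0.3,0],"fingers":0.5},{"travel":[0.018,0.003,0.122],"angular":[0,-0.3,0],"fingers":0.5},{"travel":[0.024,0.003,0.122],"angular":[0,-0.3,0],"fingers":0.5},{"travel":[0.029,0.003,0.122],"angular":[0,-0.3,0],"fingers":0.5},{"travel":[0.032,0.003,0.122],"angular":[0,-0.3,0],"fingers":0.5},{"travel":[0.033,0.003,0.122],"angular":[0,-0.3,0],"fingers":0.5}])

```text
t: 61.45
tool_pos: [0.6305, 0.0279, 0.0179]
orientation: [0.044, 0.999, 0.0, 0.006]
ft_force: [6.0, -1.2, 3.9]
opening: 0.5
grip_force: 3.0
```

Emit:
step_arm(commands=[{"travel":[0,0,0],"angular":[0,0,0],"fingers":0.5},{"travel":[0,0,0],"angular":[0,0,0],"fingers":0.5},{"travel":[-0.015,0,0],"angular":[0,0,0],"fingers":0.5},{"travel":[-0.025,0,-0.04],"angular":[0,0,0],"fingers":0.5},{"travel":[-0.03,0,-0.09],"angular":[0,0,0],"fingers":0.5},{"travel":[-0.03,0,-0.14],"angular":[0,0,0],"fingers":0.5},{"travel":[-0.03,0,-0.19],"angular":[0,0,0],"fingers":0.5},{"travel":[-0.03,0,-0.24],"angular":[0,0,0],"fingers":0.5},{"travel":[-0.03,0,-0.24],"angular":[0,0,0],"fingers":0.5},{"travel":[-0.03,0,-0.24],"angular":[0,0,0],"fingers":0.5}])

```text
t: 62.45
tool_pos: [0.656, 0.0254, 0.2574]
orientation: [0.044, 0.999, 0.0, 0.004]
ft_force: [0.1, -1.0, -0.6]
opening: 0.499
grip_force: 0.0
```

Run:
```python
from h import *
s=robot.sense();print(s['tool_pos'],s['joint_positions'].round(2))
q=shot('wrist','w9.png')
print([(d['score'],d['point'],w(q,d['point'],0)) for d in robot.landmark_of(q,'carrier')][:1])
cv2.imwrite('pics/w9c.png',cv2.resize(q['img'][:220,120:400,::-1],(700,550)))
print(go(*W([.085,0]),.15,175))
```

```text
[0.6559796  0.0253777  0.25739834] [-0.02  0.45 -0.08  1.52  0.04  1.17  1.37]
[(0.8, [255.3, 100.9], array([0.56210994, 0.03260598, 0.        ]))]
(array([ 0.042 , -0.2628,  0.1039]), array([-0. ,  0.1, -0.1]))
```

View pics/w9c.png

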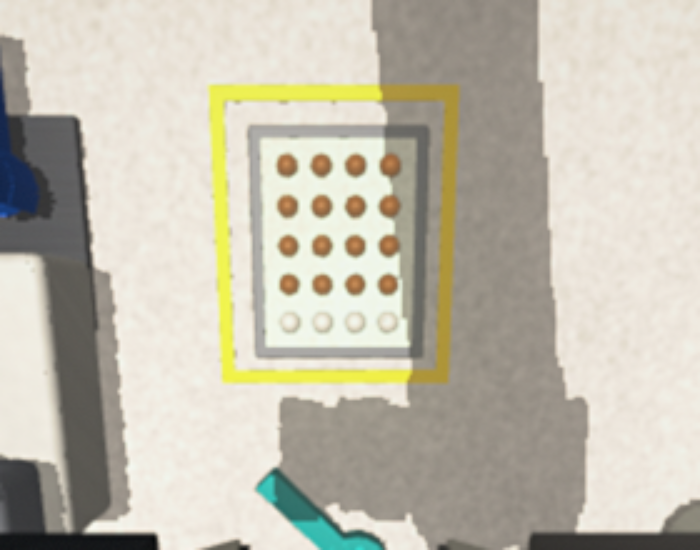

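Emit:
step_arm(commands=[{"travel":[0.012,-0.05,0],"angular":[0,0,0],"fingers":0.5},{"travel":[0.012,-0.1,0],"angular":[0,0,0],"fingers":0.5},{"travel":[0.012,-0.15,0],"angular":[0,0,0],"fingers":0.5},{"travel":[0.012,-0.2,0],"angular":[0,0,0],"fingers":0.5},{"travel":[0.012,-0.25,0],"angular":[0,0,0],"fingers":0.5},{"travel":[0.012,-0.263,0],"angular":[0,0,0],"fingers":0.5},{"travel":[0.012,-0.263,0],"angular":[0,0,0],"fingers":0.5},{"travel":[0.012,-0.263,0],"angular":[0,0,0],"fingers":0.5}])

```text
t: 63.35
tool_pos: [0.62, -0.2338, 0.2533]
orientation: [0.044, 0.999, 0.001, 0.001]
ft_force: [1.0, -0.0, -0.0]
opening: 0.499
grip_force: 0.0
```

```bash
cat >> h.py <<'E'
def dial(q,z=.1055):
    "angle of white pointer in press frame; dial value"
    c=W([.085,0]);n=250;g=np.linspace(-.03,.03,n)
    A,B=np.meshgrid(g,g,indexing='ij');M=R.from_euler('z',X[2]).as_matrix()[:2,:2]
    P=np.array([A.ravel(),B.ravel()]);Pw=c[:,None]+M@P
    uv=np.array([proj(q,[a,b,z]) for a,b in Pw.T[::1]],np.float32).reshape(n,n,2)
    return A,B,cv2.remap(q['img'],uv[...,0],uv[...,1],cv2.INTER_LINEAR)
E
python3 - <<'E'
from h import *
s=robot.sense();print(s['tool_pos'])
q=shot('wrist')
A,B,im=dial(q)
# show with press x up, y left
cv2.imwrite('pics/d1.png',cv2.resize(im[::-1,::-1,::-1],(400,400)))
E
```

```text
[ 0.6200265  -0.23382339  0.25325915]
```

View pics/d1.png

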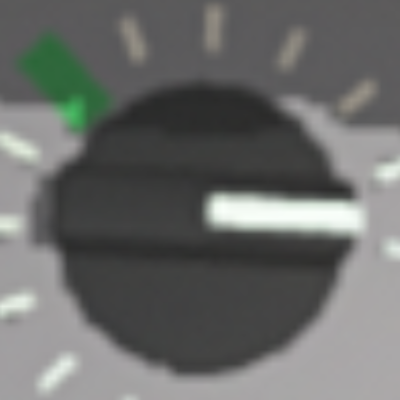

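Run:
```python
from h import *
s=robot.sense();print(s['tool_pos'],go(*W([.084,-.0005]),.20,81.6))
```

```text
[ 0.62062134 -0.23260034  0.25372064] (array([ 0.0321, -0.0036,  0.0536]), array([ 0.2, -0. , 93.5]))
```

Emit:
step_arm(commands=[{"travel":[0.032,-0.0035,0.05],"angular":[0,0,8.5],"fingers":0.5},{"travel":[0.032,-0.0035,0.05],"angular":[0,0,17],"fingers":0.5},{"travel":[0.032,-0.0035,0.05],"angular":[0,0,25.5],"fingers":0.5},{"travel":[0.032,-0.0035,0.05],"angular":[0,0,34],"fingers":0.5},{"travel":[0.032,-0.0035,0.05],"angular":[0,0,42.5],"fingers":0.5},{"travel":[0.032,-0.0035,0.05],"angular":[0,0,51],"fingers":0.5},{"travel":[0.032,-0.0035,0.05],"angular":[0,0,59.5],"fingers":0.5},{"travel":[0.032,-0.0035,0.05],"angular":[0,0,68],"fingers":0.5},{"travel":[0.032,-0.0035,0.05],"angular":[0,0,76.5],"fingers":0.5},{"travel":[0.032,-0.0035,0.05],"angular":[0,0,85],"fingers":0.5}])

```text
t: 64.4
tool_pos: [0.5894, -0.2325, 0.2046]
orientation: [0.708, 0.706, 0.002, 0.001]
ft_force: [0.0, 0.4, 0.5]
opening: 0.499
grip_force: 0.0
```

Emit:
step_arm(commands=[{"travel":[0,0,0],"angular":[0,0,8.4],"fingers":0.5},{"travel":[0,0,0],"angular":[0,0,8.4],"fingers":0.5},{"travel":[0,0,0],"angular":[0,0,8.4],"fingers":0.5}])

```text
t: 64.7
tool_pos: [0.5891, -0.2338, 0.2047]
orientation: [0.755, 0.656, 0.002, 0.001]
ft_force: [-0.7, -0.2, 1.6]
opening: 0.501
grip_force: 0.0
```

Run:
```python
from h import *
s=robot.sense();print(s['tool_pos'],s['joint_positions'].round(2),go(*W([.084,-.0005]),.083,81.6))
```

```text
[ 0.58914891 -0.23381381  0.2046981 ] [ 0.09  0.47  0.33  1.64 -0.17  1.06  0.33] (array([ 0.0002, -0.0012,  0.1217]), array([ 0.2, -0.1,  0.3]))
```

Emit:
step_arm(commands=[{"travel":[0,-0.001,0.05],"angular":[0,0,0.3],"fingers":0.5},{"travel":[0,-0.001,0.09],"angular":[0,0,0.3],"fingers":0.5},{"travel":[0,-0.001,0.115],"angular":[0,0,0.3],"fingers":0.5},{"travel":[0,-0.001,0.121],"angular":[0,0,0.3],"fingers":0.4},{"travel":[0,-0.001,0.121],"angular":[0,0,0.3],"fingers":0.0},{"travel":[0,-0.001,0.121],"angular":[0,0,0.3],"fingers":0.0},{"travel":[0,-0.001,0.121],"angular":[0,0,0.3],"fingers":0.0},{"travel":[0,-0.001,0.121],"angular":[0,0,0.3],"fingers":0.0},{"travel":[0,-0.001,0.121],"angular":[0,0,0.3],"fingers":0.0},{"travel":[0,-0.001,0.121],"angular":[0,0,0.3],"fingers":0.0}], grip_force=15)

```text
t: 65.7
tool_pos: [0.587, -0.2363, 0.0855]
orientation: [0.759, 0.651, 0.001, 0.001]
ft_force: [-5.7, 0.9, 6.0]
opening: 0.131
grip_force: 15.0
```

Emit:
step_arm(commands=[{"travel":[0,0,0],"angular":[0,0,0],"fingers":0.0},{"travel":[0,0,0],"angular":[0,0,0],"fingers":0.0}])

```text
t: 65.9
tool_pos: [0.587, -0.2363, 0.0855]
orientation: [0.759, 0.651, 0.001, 0.001]
ft_force: [-5.7, 1.4, 6.1]
opening: 0.13
grip_force: 15.0
```

Emit:
step_arm(commands=[{"travel":[0,-0.001,0],"angular":[0,0,-8],"fingers":0.0},{"travel":[0,-0.002,0],"angular":[0,0,-16],"fingers":0.0},{"travel":[0,-0.002,0],"angular":[0,0,-24],"fingers":0.0},{"travel":[0,-0.002,0],"angular":[0,0,-32],"fingers":0.0},{"travel":[0,-0.002,0],"angular":[0,0,-40],"fingers":0.0},{"travel":[0,-0.002,0],"angular":[0,0,-48],"fingers":0.0},{"travel":[0,-0.002,0],"angular":[0,0,-56],"fingers":0.0},{"travel":[0,-0.002,0],"angular":[0,0,-64],"fingers":0.0},{"travel":[0,-0.002,0],"angular":[0,0,-68],"fingers":0.0},{"travel":[0,-0.002,0],"angular":[0,0,-68],"fingers":0.0}])

```text
t: 66.9
tool_pos: [0.5887, -0.2354, 0.0856]
orientation: [0.265, 0.964, 0.001, 0.005]
ft_force: [4.9, 1.9, -0.4]
opening: 0.128
grip_force: 15.0
```

Emit:
step_arm(commands=[{"travel":[0,0,0],"angular":[0,0,0],"fingers":0.4},{"travel":[0,0,0],"angular":[0,0,0],"fingers":0.4},{"travel":[0,0,0],"angular":[0,0,0],"fingers":0.5},{"travel":[0,0,-0.03],"angular":[0,0,0],"fingers":0.5},{"travel":[0,0,-0.08],"angular":[0,0,0],"fingers":0.5},{"travel":[0,0,-0.12],"angular":[0,0,0],"fingers":0.5},{"travel":[0,0,-0.15],"angular":[0,0,0],"fingers":0.5},{"travel":[0,0,-0.17],"angular":[0,0,0],"fingers":0.5},{"travel":[-0.05,0,-0.17],"angular":[0,0,0],"fingers":0.5},{"travel":[-0.05,0,-0.17],"angular":[0,0,0],"fingers":0.5}])

```text
t: 67.9
tool_pos: [0.6306, -0.2642, 0.2524]
orientation: [0.266, 0.964, -0.0, 0.002]
ft_force: [0.1, 0.2, -1.8]
opening: 0.503
grip_force: 0.0
```

```bash
cat >> h.py <<'E'
def dval(q):
    A,B,im=dial(q);hsv=cv2.cvtColor(im,cv2.COLOR_RGB2HSV)
    m=((hsv[...,2]>150)&(hsv[...,1]<70)&(A**2+B**2<.022**2)).astype(np.uint8)
    x,y=A[m>0],B[m>0];P=np.c_[x,y]
    d=np.linalg.svd(P-P.mean(0),full_matrices=False)[2][0]
    d*=np.sign(d@P.mean(0))
    return len(x),P.mean(0).round(4),(np.arctan2(d[1],-d[0])%(2*np.pi)).round(3),im
E
python3 - <<'E'
from h import *
s=robot.sense();print(s['tool_pos'],s['orientation'],s['joint_positions'].round(2))
q=shot('wrist');r=dval(q);print(r[:3]);cv2.imwrite('pics/d2.png',cv2.resize(r[3][::-1,::-1,::-1],(300,300)))
print(go(*W([.083,-.002]),.2,-30))
E
```

```text
[ 0.63061625 -0.26418836  0.25235419] [ 2.66271745e-01  9.63895234e-01 -2.51435090e-04  2.29609373e-03] [ 0.35  0.5   0.02  1.45 -0.01  1.19  1.4 ]
(1723, array([ 0.0083, -0.0043]), np.float64(3.954))
(array([0.0501, 0.0029, 0.0521]), array([ 2.000e-01, -1.000e-01,  1.791e+02]))
```

Emit:
step_arm(commands=[{"travel":[0.05,0.003,0],"angular":[0,0,8.5],"fingers":0.5},{"travel":[0.05,0.003,0],"angular":[0,0,17],"fingers":0.5},{"travel":[0.05,0.003,0],"angular":[0,0,25.5],"fingers":0.5},{"travel":[0.05,0.003,0],"angular":[0,0,34],"fingers":0.5},{"travel":[0.05,0.003,0],"angular":[0,0,42.5],"fingers":0.5},{"travel":[0.05,0.003,0],"angular":[0,0,51],"fingers":0.5},{"travel":[0.05,0.003,0],"angular":[0,0,59.5],"fingers":0.5},{"travel":[0.05,0.003,0],"angular":[0,0,68],"fingers":0.5},{"travel":[0.05,0.003,0],"angular":[0,0,76.5],"fingers":0.5},{"travel":[0.05,0.003,0],"angular":[0,0,85],"fingers":0.5}])

```text
t: 68.95
tool_pos: [0.5858, -0.2329, 0.2539]
orientation: [0.849, 0.529, 0.002, 0.001]
ft_force: [0.7, 0.0, -0.1]
opening: 0.502
grip_force: 0.0
```

Emit:
step_arm(commands=[{"travel":[0,0,0],"angular":[0,0,8.5],"fingers":0.5},{"travel":[0,0,0],"angular":[0,0,17],"fingers":0.5},{"travel":[0,0,0],"angular":[0,0,25.5],"fingers":0.5},{"travel":[0,0,0],"angular":[0,0,34],"fingers":0.5},{"travel":[0,0,0],"angular":[0,0,42.5],"fingers":0.5},{"travel":[0,0,0],"angular":[0,0,51],"fingers":0.5},{"travel":[0,0,0],"angular":[0,0,59.5],"fingers":0.5},{"travel":[0,0,0],"angular":[0,0,68],"fingers":0.5},{"travel":[0,0,0],"angular":[0,0,76.5],"fingers":0.5},{"travel":[0,0,0],"angular":[0,0,85],"fingers":0.5}])

```text
t: 69.95
tool_pos: [0.5859, -0.2328, 0.2539]
orientation: [0.983, -0.184, 0.002, -0.001]
ft_force: [-0.4, -0.9, -0.2]
opening: 0.501
grip_force: 0.0
```

Emit:
step_arm(commands=[{"travel":[0,0,0],"angular":[0,0,5],"fingers":0.5},{"travel":[0,0,0],"angular":[0,0,10],"fingers":0.5},{"travel":[0,0,0],"angular":[0,0,10],"fingers":0.5},{"travel":[0,0,0],"angular":[0,0,10],"fingers":0.5}])

```text
t: 70.35
tool_pos: [0.5864, -0.2329, 0.2539]
orientation: [0.964, -0.264, 0.002, -0.001]
ft_force: [0.3, -0.5, -0.7]
opening: 0.502
grip_force: 0.0
```

Run:
```python
from h import *
s=robot.sense();print(s['tool_pos'],s['joint_positions'].round(2),go(.5875,-.2355,.084,-30.9))
```

```text
[ 0.58635852 -0.23288558  0.25392064] [-0.12  0.46  0.63  1.6  -0.29  1.17 -1.53] (array([0.0018, 0.0021, 0.1699]), array([-0.1, -0.2,  0.3]))
```

Emit:
step_arm(commands=[{"travel":[0.002,0.002,0.05],"angular":[0,0,0.3],"fingers":0.5},{"travel":[0.002,0.002,0.1],"angular":[0,0,0.3],"fingers":0.5},{"travel":[0.002,0.002,0.145],"angular":[0,0,0.3],"fingers":0.5},{"travel":[0.002,0.002,0.165],"angular":[0,0,0.3],"fingers":0.5},{"travel":[0.002,0.002,0.17],"angular":[0,0,0.3],"fingers":0.4},{"travel":[0.002,0.002,0.17],"angular":[0,0,0.3],"fingers":0.0},{"travel":[0.002,0.002,0.17],"angular":[0,0,0.3],"fingers":0.0},{"travel":[0.002,0.002,0.17],"angular":[0,0,0.3],"fingers":0.0},{"travel":[0.002,0.002,0.17],"angular":[0,0,0.3],"fingers":0.0},{"travel":[0.002,0.002,0.17],"angular":[0,0,0.3],"fingers":0.0}])

```text
t: 71.35
tool_pos: [0.5898, -0.2361, 0.0858]
orientation: [0.964, -0.268, 0.004, -0.001]
ft_force: [0.3, 0.3, 6.5]
opening: 0.129
grip_force: 15.0
```

Emit:
step_arm(commands=[{"travel":[0,0,0],"angular":[0,0,0],"fingers":0.0},{"travel":[0,0,0],"angular":[0,0,0],"fingers":0.0},{"travel":[0,0,0],"angular":[0,0,0],"fingers":0.0}])

```text
t: 71.65
tool_pos: [0.5898, -0.2361, 0.0858]
orientation: [0.964, -0.268, 0.004, -0.001]
ft_force: [-0.3, 2.0, 6.5]
opening: 0.131
grip_force: 15.0
```

Emit:
step_arm(commands=[{"travel":[0,0,0],"angular":[0,0,-8],"fingers":0.0},{"travel":[0,0,0],"angular":[0,0,-16],"fingers":0.0},{"travel":[0,0,0],"angular":[0,0,-24],"fingers":0.0},{"travel":[0,0,0],"angular":[0,0,-32],"fingers":0.0},{"travel":[0,0,0],"angular":[0,0,-40],"fingers":0.0},{"travel":[0,0,0],"angular":[0,0,-48],"fingers":0.0},{"travel":[0,0,0],"angular":[0,0,-56],"fingers":0.0},{"travel":[0,0,0],"angular":[0,0,-64],"fingers":0.0},{"travel":[0,0,0],"angular":[0,0,-68.5],"fingers":0.0},{"travel":[0,0,0],"angular":[0,0,-68.5],"fingers":0.0}])

```text
t: 72.65
tool_pos: [0.5896, -0.2327, 0.0857]
orientation: [0.946, 0.323, 0.003, -0.001]
ft_force: [-1.2, 8.0, 10.3]
opening: 0.13
grip_force: 15.0
```

Emit:
step_arm(commands=[{"travel":[0,0,0],"angular":[0,0,0],"fingers":0.0},{"travel":[0,0,0],"angular":[0,0,0],"fingers":0.4},{"travel":[0,0,0],"angular":[0,0,0],"fingers":0.4},{"travel":[0,0,0],"angular":[0,0,0],"fingers":0.5},{"travel":[0,0,-0.03],"angular":[0,0,0],"fingers":0.5},{"travel":[0,0,-0.08],"angular":[0,0,0],"fingers":0.5},{"travel":[0,0,-0.13],"angular":[0,0,0],"fingers":0.5},{"travel":[0,0,-0.17],"angular":[0,0,0],"fingers":0.5},{"travel":[-0.05,0,-0.17],"angular":[0,0,0],"fingers":0.5},{"travel":[-0.07,0,-0.17],"angular":[0,0,0],"fingers":0.5}])

```text
t: 73.65
tool_pos: [0.5292, -0.2828, 0.2554]
orientation: [0.948, 0.319, 0.002, 0.002]
ft_force: [-0.9, -0.6, -0.6]
opening: 0.5
grip_force: 0.0
```

Run:
```python
from h import *
s=robot.sense();print(s['tool_pos'],s['orientation'],s['ft_force'])
q=shot('wrist');r=dval(q);m=r[1];print(r[:3],np.arctan2(m[1],-m[0])%(2*np.pi))
t=shot('top')
a=cv2.resize(r[3][::-1,::-1,::-1],(400,400));cv2.imwrite('pics/d3.png',np.hstack([a,cv2.resize(t['img'][150:230,280:380,::-1],(400,400)) if 0 else cv2.resize(t['img'][150:250,190:290,::-1],(400,400))]))
```

```text
[ 0.52920108 -0.28275953  0.25539566] [0.94774392 0.3190172  0.00188176 0.00243758] [-0.93730527 -0.64322817 -0.59508818]
(1383, array([0.0116, 0.0051]), np.float64(3.647)) 2.7273747128311188
```

View pics/d3.png

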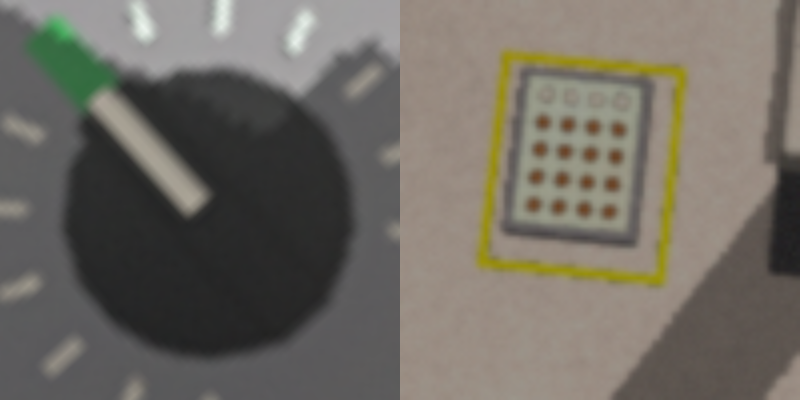

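```bash
python3 -c "
from station import robot
print(robot.hand_in())"
```

```text
the job is handed in; nothing more can be done
None
```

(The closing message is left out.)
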